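# Service the airbrush air unit

## Robot

A 6-joint arm with a two-finger parallel gripper is mounted at the origin on the work surface. World frame = base frame: x ahead of the robot, y to its left, z up, the work surface at z = 0. Lengths are in m, angles in degrees, forces in N, time in s.
With the tool pointing down it reaches from about 0.35 to 0.95 m from the base axis. Payload 17.4 kg.
Tool frame: the origin (TCP) lies midway between the tips of the shut fingers; the grasp point (between the pads) lies 19 mm behind it (r.grip_depth is the distance from the TCP to the grasp point, in m); z points along the fingers, y is the line along which they close (so a half turn about z gives the same grasp; the last joint's range is limited). The gripper opens to 93 mm and grips with 3 to 60 N. Pads are 15 mm wide; open, the fingers measure 128 mm over their backs; the gripper's body (75 mm by 188 mm) begins 65 mm behind the grasp point.
Start: joints at [66.016, 6.646, 82.598, -0, 90.757, -2.166], TCP at [0.251, 0.627, 0.219] pointing down, gripper open.
Joint ranges: [-162.19, 162.19], [-47.58, 125.68], [4.15, 143.07], [-65.23, 245.23], [0.69, 171.88], [-170.13, 170.13]. Speed limits (degrees/s): [108.29, 108.29, 127.2, 180, 180, 180].

## Interface

Orientations are given as a 3x3 rotation matrix whose columns are the frame's x, y, z axes.
In Python, from rig import status, snapshot, get_calibration, r, spotter gives the robot as it stands.
- The arm moves only by the tool play_rows, never from a script. Its argument "targets" is a list that holds one entry, the list of rows, each a list of 7 numbers: the finger opening in m, from 0 to 0.093, then the shift along the world's x, y, z in m, then the turn, a rotation vector about the world's x, y, z in rad. In form: [[[gripper, tx, ty, tz, ax, ay, az], ...]]. A call has 1 to 8 rows; each row shifts and turns the commanded pose from where the row before left it; what a row does not reach is not made up. A row lasts 1/10 s, in which the tool goes at most 50 mm and 8.59 degrees, less where a joint would pass 70% of its speed; a pose out of reach is approached as far as the arm can. A call is refused whole if a number of a shift passes 0.05 or a number of a turn 0.15, either way. A call with a gripper value outside its range is refused whole. The fingers move at their own pace and stop on an object; "squeeze" is the grip in N (left out, the last holds). Time passes only in rows, so rows that do not move let the fingers close. It gives the time, the measured TCP pose, the force, the opening and the grip force at its end, in the units of the state.
- status.get_obs(): the state, without advancing time (a new reading comes with each control period).
- snapshot(name): name is "scene" or "side" or "wrist"; returns the picture (420x560x3 uint8, red, green, blue); there is no depth.
- get_calibration(name): a dict with "K" (3x3 intrinsics, pixels), "dist" ([k1, k2, p1, p2, k3] as OpenCV has them; the pictures are not rectified), "xyz" and "orientation" of the camera in the world. Camera axes: x right, y up, looking along -z (the intrinsics and any distortion apply to the point x, -y, -z); pixel columns grow to the right and rows downward; lengths in m; the calibration is good to about 2 mm. A picture is of the moment at which its call begins: read the wrist's pose just before it. get_calibration takes no time and is no camera call; for the wrist camera it gives the pose at the moment of the call.
- r.hand_in(): hands the job in; it is judged then, once.
Trained networks look in the newest picture that a camera, given by its name, has taken for a name from the list of things; names that differ only in an ending like _2 or _b are one class to them, and where a whole thing is asked for, a point or a joint stands for the part that bears it (a point fixed in the world has none). Each returns a list of dicts, best first, with "p" (0 to 1); they miss things now and then, are a little off and sometimes report something else, mostly with a low value. They report only what shows in the picture. A call takes as long as a camera call.
- spotter.look_for(camera, query): "location" ([column, row] in pixels, amid what is visible of it).
- spotter.silhouettes(camera, query): "pixels" (420x560 bool, what is visible of it) and "location" ([column, row] in pixels, amid what is visible of it).
- spotter.spot_point(camera, query): "location" ([column, row] in pixels: a listed point, or the origin of a listed thing).
The state is a dict: "time_s": time; "joints": joint angles; "qvel": joint speeds; "tau": joint torques, N m; "eef_pos": TCP position; "ee_rot": TCP orientation; "force": force on the tool from outside, world axes, zero at the start; "moment": the same for the moment, N m; "grip_width": finger opening in m; "grip_force": force on a finger pad.
Only numpy, scipy, OpenCV 4.12 (cv2) and the standard library are available. Lean on these libraries where they do the work, as an engineer would, in place of code of your own. Each camera call takes 0.05 s, during which the arm holds its last target. There are 200 camera calls.

## Task

The drier cartridge in the top of the airbrush air unit is spent: push it in until it unlatches and springs up, pull it out and stand it upright in the tray. So that the class can work without it, push every filter tube in the rack into an air outlet of its own, past the seal until it bottoms, and fit the regulator knob fully down on its square spindle. Leave the ink bottle, the glue bottle and the palette alone.

Things in the scene. Friction and masses are not known exactly. Their poses are not given: they have to be found in the camera images.
- air_unit: grey airbrush air unit, fixed; origin under its centre, x to its rear, y left, z up. Front step (x -100 to -20 mm, y -130 to 130) 62 mm high, on it an aluminium manifold bar (x -83 to -37, y -93 to 93, top at z 96); rear housing (x -20 to 100) 100 mm high. On its top: drier bay at y 70, a flat round gauge at y 0 (7 mm high, no obstacle), regulator spindle at y -70 (all at x 45)
- outlet0 (a point): mouth (centre, level with the bar's top) of a push-fit air outlet, axes as air_unit. One of four in a row, 45 mm apart, at air_unit x -60, y -67.5 mm; empty at the start. Hole 13 mm wide, 28 mm deep to its bottom; a springy seal 12 mm down narrows it to 9.6 mm: 6 to 10 N push a tube through; it then grips it lightly. Flat black collar round it, 2 mm high, no obstacle
- outlet1 (a point): mouth (centre, level with the bar's top) of a push-fit air outlet, axes as air_unit. One of four in a row, 45 mm apart, at air_unit x -60, y -22.5 mm; empty at the start. Hole 13 mm wide, 28 mm deep to its bottom; a springy seal 12 mm down narrows it to 9.6 mm: 6 to 10 N push a tube through; it then grips it lightly. Flat black collar round it, 2 mm high, no obstacle
- outlet2 (a point): mouth (centre, level with the bar's top) of a push-fit air outlet, axes as air_unit. One of four in a row, 45 mm apart, at air_unit x -60, y 22.5 mm; empty at the start. Hole 13 mm wide, 28 mm deep to its bottom; a springy seal 12 mm down narrows it to 9.6 mm: 6 to 10 N push a tube through; it then grips it lightly. Flat black collar round it, 2 mm high, no obstacle
- outlet3 (a point): mouth (centre, level with the bar's top) of a push-fit air outlet, axes as air_unit. One of four in a row, 45 mm apart, at air_unit x -60, y 67.5 mm; empty at the start. Hole 13 mm wide, 28 mm deep to its bottom; a springy seal 12 mm down narrows it to 9.6 mm: 6 to 10 N push a tube through; it then grips it lightly. Flat black collar round it, 2 mm high, no obstacle
- bay (a point): centre of the drier bay's mouth, level with the top of the rear housing (air_unit x 45, y 70, z 100 mm); frame as air_unit. A 47 mm square well
- cartridge: drier cartridge, square canister 44 x 44 x 60 mm, 0.12 kg, white, top 22 mm a cap. Origin: centre of its underside; axes along its sides. Starts latched upright in the bay, cap 4 mm above the housing (origin 56 mm below point bay), and cannot be pulled. Pushed down 4 to 5 mm to its stop (5 to 6 N) and let go, it is sprung up to 20 mm above the housing (origin 40 mm below bay), loose
- tray: blue open plastic tray, loose, 150 (x) x 110 (y) x 35 mm, walls and floor 3 mm; origin under its centre, empty at the start
- rack: wooden tube rack, fixed, 165 (x) x 56 (y) x 45 mm, origin under its centre; holes 15 mm wide in a row along its x at -60, -20, 20, 60 mm
- tube0: filter tube (2 to 4 present), 0.06 kg; origin: centre of its lower end, z up along it. From there up: rigid 12 mm aluminium tube to 32 mm (tip tapered to 8 mm over 4 mm), clear filter barrel 24 mm wide to 92 mm, 12 mm hose nipple to 106 mm. Starts upright in the rack, barrel on the rack's top (origin 13 mm up). Bottomed in an outlet: origin 28 mm below the mouth, barrel 4 mm clear of the bar
- tube1: filter tube (2 to 4 present), 0.06 kg; origin: centre of its lower end, z up along it. From there up: rigid 12 mm aluminium tube to 32 mm (tip tapered to 8 mm over 4 mm), clear filter barrel 24 mm wide to 92 mm, 12 mm hose nipple to 106 mm. Starts upright in the rack, barrel on the rack's top (origin 13 mm up). Bottomed in an outlet: origin 28 mm below the mouth, barrel 4 mm clear of the bar
- tube2: filter tube (2 to 4 present), 0.06 kg; origin: centre of its lower end, z up along it. From there up: rigid 12 mm aluminium tube to 32 mm (tip tapered to 8 mm over 4 mm), clear filter barrel 24 mm wide to 92 mm, 12 mm hose nipple to 106 mm. Starts upright in the rack, barrel on the rack's top (origin 13 mm up). Bottomed in an outlet: origin 28 mm below the mouth, barrel 4 mm clear of the bar
- tube3: filter tube (2 to 4 present), 0.06 kg; origin: centre of its lower end, z up along it. From there up: rigid 12 mm aluminium tube to 32 mm (tip tapered to 8 mm over 4 mm), clear filter barrel 24 mm wide to 92 mm, 12 mm hose nipple to 106 mm. Starts upright in the rack, barrel on the rack's top (origin 13 mm up). Bottomed in an outlet: origin 28 mm below the mouth, barrel 4 mm clear of the bar
- knob: black regulator knob, loose, standing on the table, bore down; round hub 40 mm wide and 24 mm high, with a grip bar across its top along its x, 44 mm long, 14 mm wide, from 24 to 40 mm up. Origin at the centre of its underside, z up. Square bore 11.2 mm wide and 20 mm deep from the underside, its sides along the knob's x and y. 0.06 kg
- bush (a point): centre of the top face of the round brass bush (32 mm wide, 6 mm high) round the regulator spindle, on which the knob sits when fully down (knob origin then at this point); at air_unit x 45, y -70, z 106 mm; frame as air_unit
- spindle_end (a point): top of the square steel regulator spindle, 17 mm above the bush: 10 mm square, its last 3 mm stepped in to 7.6 mm; x and y along its flats, z up. It stands at any angle at the start and turns with light friction (0.02 N m)
- ink: small ink bottle with a black cap, standing, 34 mm across, 75 mm tall. Not part of the job; origin under its centre
- glue: white bottle with a black cap, standing behind the unit, 54 mm across, 150 mm tall. Not part of the job; origin under its centre
- palette: flat round white paint palette, 110 mm across, 6 mm thick, lying behind the unit. Not part of the job; origin under its centre

How it is judged:
By the outcome, as a careful person would: the job done as asked, in the order asked, and still so for the second after the job is handed in, with the robot touching nothing.
Of tube0, tube1, tube2, tube3 only 2 to 4 are there at a start; the rules pass over those that are not, and their reading is None.
At some moment in a run one of knob, tray may be knocked a few centimetres aside while the robot is not near it.
It also fails if it takes over 210 s, if anything falls off the work surface, if the arm or the gripper's body presses on something with over 40 N, if the wrist force passes 120 N, or if a joint passes its speed limit or range.

## Working session

There is one attempt and no reset: what is moved stays moved. The work goes in short steps, Python scripts to look and compute and a tool call to move; the robot and the scene stay as the last step left them, time stands still between calls to the robot, and variables do not carry over. Pictures are saved under pics/ and viewed, at most 14 in all, crops included, and the job is handed in when it is done.

Besides the shell and the picture viewer there is one more tool, called after ">>>" as name(argument=value, ...), one argument or row to a line, values as JSON. play_rows: Moves the arm, as the interface text tells. Its arguments: {"type":"object","properties":{"targets":{"type":"array","items":{"type":"array","items":{"type":"array","items":{"type":"number"}}}},"squeeze":{"type":"number"}},"required":["targets"]}

```bash
ls; mkdir -p pics
cat > h.py <<'E'
import numpy as np, cv2
from rig import status, snapshot, get_calibration, r, spotter
def save(cam,fn):
    im=snapshot(cam); cv2.imwrite('pics/'+fn,im[:,:,::-1]); return im
def ray(cam,px,c=None):
    c=c or get_calibration(cam)
    u=cv2.undistortPoints(np.array([[px]],float),np.array(c['K'],float),np.array(c['dist'],float))[0,0]
    d=np.array(c['orientation'])@np.array([u[0],-u[1],-1.]); return np.array(c['xyz']),d/np.linalg.norm(d)
def atz(cam,px,z,c=None):
    o,d=ray(cam,px,c); return o+d*(z-o[2])/d[2]
def proj(cam,P,c=None):
    c=c or get_calibration(cam)
    R=np.array(c['orientation']); q=(np.atleast_2d(P)-np.array(c['xyz']))@R; q=q*[1,-1,-1]
    return cv2.projectPoints(q,np.zeros(3),np.zeros(3),np.array(c['K'],float),np.array(c['dist'],float))[0][:,0]
E
python3 - <<'E'
from h import *
for cam in ['scene','side','wrist']:
    save(cam,cam+'0.png'); c=get_calibration(cam); print(cam,np.round(c['xyz'],3),np.round(c['orientation'],2).tolist())
    if cam=='wrist': continue
    for q in ['outlet0','outlet3','outlet1','outlet2','bay','bush','spindle_end','air_unit','cartridge','tray','rack','tube0','knob','ink','glue','palette']:
        print(q,[(np.round(x['location']).tolist(),round(x['p'],2)) for x in spotter.spot_point(cam,q)[:5]])
E
```

```text
pics
scene [1.21  0.305 0.766] [[-0.45, -0.6, 0.66], [0.89, -0.3, 0.34], [-0.01, 0.74, 0.67]]
outlet0 [([328.0, 217.0], 0.92), ([307.0, 210.0], 0.76), ([290.0, 204.0], 0.73), ([263.0, 202.0], 0.62)]
outlet3 [([328.0, 217.0], 0.92), ([307.0, 210.0], 0.76), ([290.0, 204.0], 0.73), ([263.0, 202.0], 0.62)]
outlet1 [([328.0, 217.0], 0.92), ([307.0, 210.0], 0.76), ([290.0, 204.0], 0.73), ([263.0, 202.0], 0.62)]
outlet2 [([328.0, 217.0], 0.92), ([307.0, 210.0], 0.76), ([290.0, 204.0], 0.73), ([263.0, 202.0], 0.62)]
bay [([309.0, 252.0], 0.84)]
bush [([240.0, 230.0], 0.57)]
spindle_end [([237.0, 218.0], 0.64), ([288.0, 201.0], 0.48)]
air_unit [([284.0, 261.0], 0.65)]
cartridge [([311.0, 274.0], 0.96)]
tray [([432.0, 258.0], 0.64), ([197.0, 194.0], 0.42)]
rack [([196.0, 195.0], 0.67), ([210.0, 186.0], 0.66)]
tube0 [([214.0, 175.0], 0.79), ([210.0, 186.0], 0.56), ([200.0, 196.0], 0.53)]
knob [([406.0, 316.0], 0.57), ([239.0, 220.0], 0.43)]
ink [([163.0, 232.0], 0.58), ([239.0, 223.0], 0.21)]
glue [([171.0, 300.0], 0.97), ([217.0, 174.0], 0.35)]
palette [([279.0, 346.0], 0.57), ([238.0, 220.0],
[... 432 characters left out ...]
214.0], 0.89), ([245.0, 208.0], 0.88), ([275.0, 223.0], 0.79), ([292.0, 234.0], 0.61)]
bay [([276.0, 184.0], 0.92), ([396.0, 295.0], 0.46)]
bush [([323.0, 206.0], 0.79), ([281.0, 241.0], 0.67)]
spindle_end [([321.0, 203.0], 0.54)]
air_unit [([279.0, 242.0], 0.87)]
cartridge []
tray [([164.0, 221.0], 0.76)]
rack [([337.0, 340.0], 0.88)]
tube0 [([354.0, 314.0], 0.94), ([330.0, 340.0], 0.94), ([343.0, 325.0], 0.75), ([398.0, 293.0], 0.69)]
knob [([216.0, 197.0], 0.62)]
ink [([394.0, 294.0], 0.96), ([338.0, 326.0], 0.64), ([356.0, 314.0], 0.61)]
glue [([384.0, 234.0], 0.57)]
palette [([311.0, 196.0], 0.54)]
wrist [0.173 0.656 0.386] [[0.37, -0.89, -0.27], [0.93, 0.36, 0.11], [-0.0, -0.29, 0.96]]
```

View pics/scene0.png

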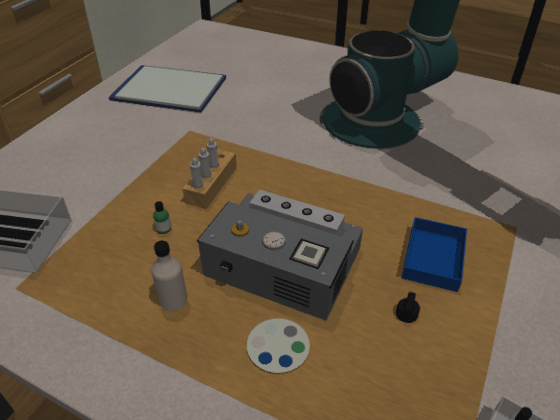

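View pics/side0.png

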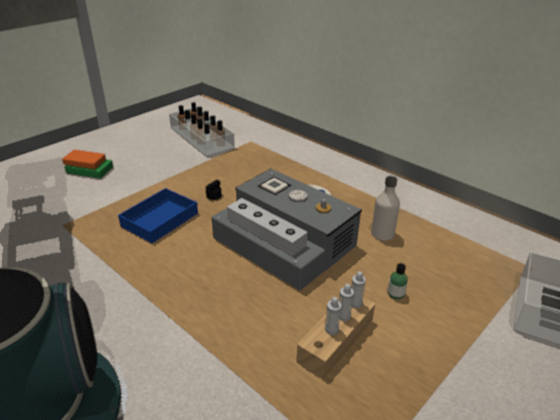

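The scene picture shows the unit at about (280,255), three tubes in the rack (195-213,150-185), the tray at (435,253), the knob at (407,310) and the cartridge in its bay at (309,252). In the side view the free rack hole is the one nearest the camera, at (318,343).

Run:
```python
from h import *
from scipy.optimize import least_squares
L={'o3':(-.06,.0675,.096),'o2':(-.06,.0225,.096),'o1':(-.06,-.0225,.096),'o0':(-.06,-.0675,.096),'bay':(.045,.07,.104),'bush':(.045,-.07,.106)}
sc={'o3':(328,217),'o2':(307,211.5),'o1':(285.5,205),'o0':(265,199.5),'bay':(309,252),'bush':(240,230)}
sd={'o3':(243,206.5),'o2':(258,214),'o1':(275,223),'o0':(291.5,232.5),'bay':(275.5,184.5),'bush':(323,207)}
K=list(L); P=np.array([L[k] for k in K])
cs={c:get_calibration(c) for c in('scene','side')}
obs={'scene':np.array([sc[k] for k in K]),'side':np.array([sd[k] for k in K])}
def w(v): 
    c,s=np.cos(v[2]),np.sin(v[2]); return P@np.array([[c,-s,0],[s,c,0],[0,0,1]]).T+[v[0],v[1],0]
f=lambda v:np.concatenate([(proj(c,w(v),cs[c])-obs[c]).ravel() for c in cs])
s=least_squares(f,[.65,.1,0]); print('unit',s.x[:2],np.degrees(s.x[2])); print(np.round(s.fun.reshape(2,-1,2),1).tolist())
for k,p in zip(K,w(s.x)): print(k,np.round(p,3))
# silhouettes for others
for q in ['knob','tray','rack','tube0','ink','glue','palette']:
    for cam in('scene','side'):
        snap=snapshot(cam)
        S=spotter.silhouettes(cam,q)
        for x in S[:4]:
            m=x['pixels']; ys,xs=np.nonzero(m)
            print(q,cam,round(x['p'],2),np.round(x['location']),m.sum(),(xs.min(),xs.max(),ys.min(),ys.max()))
            if q=='tray' or q=='rack':
                cc,_=cv2.findContours(m.astype('uint8'),0,1); b=cv2.approxPolyDP(cv2.convexHull(max(cc,key=len)),4,True)
                print('  ',b[:,0].tolist())
def tri(a,b):
    o1,d1=ray('scene',a);o2,d2=ray('side',b)
    A=np.stack([d1,-d2],1);t=np.linalg.lstsq(A,o2-o1,rcond=None)[0];p=o1+d1*t[0];q=o2+d2*t[1];return np.round((p+q)/2,4),np.linalg.norm(p-q)
print('knob',atz('scene',(406,316),0),atz('side',(214,197),0))
for a,b in [((196,164),(335.5,299)),((204,153),(347.5,288)),((211.5,143.5),(359,275.5))]: print('nipple top',tri(a,b))
for p in [(412,221),(466,232),(461,287),(405,273)]: print('tray',atz('scene',p,0.03))
```

```text
unit [0.58758018 0.00905137] 2.189778704333701
[[[-0.4, 1.4], [-0.9, 0.5], [-0.4, 0.8], [-0.3, 0.3], [0.2, 0.1], [-0.5, -1.0]], [[-0.3, 0.5], [-0.0, 1.0], [-1.0, 0.3], [-0.7, -0.4], [-1.4, -0.1], [0.5, -0.3]]]
o3 [0.525 0.074 0.096]
o2 [0.527 0.029 0.096]
o1 [ 0.528 -0.016  0.096]
o0 [ 0.53  -0.061  0.096]
bay [0.63  0.081 0.104]
bush [ 0.635 -0.059  0.106]
knob scene 0.56 [409. 310.] 575 (np.int64(395), np.int64(420), np.int64(292), np.int64(322))
knob side 0.51 [397. 284.] 510 (np.int64(388), np.int64(406), np.int64(264), np.int64(298))
tray scene 0.73 [432. 254.] 3805 (np.int64(402), np.int64(467), np.int64(217), np.int64(291))
   [[415, 217], [467, 229], [458, 291], [402, 278]]
tray scene 0.5 [279. 251.] 13775 (np.int64(197), np.int64(362), np.int64(190), np.int64(320))
   [[228, 201], [263, 190], [341, 213], [362, 228], [358, 252], [326, 320], [203, 273], [197, 239]]
tray side 0.68 [157. 214.] 2590 (np.int64(118), np.int64(196), np.int64(187), np.int64(242))
   [[196, 204], [195, 214], [153, 242], [122, 227], [118, 217], [164, 187]]
tray side 0.51 [288. 226.] 10772 (np.int64(213
[... 1576 characters left out ...]
.int64(176), np.int64(239))
palette scene 0.75 [277. 345.] 2740 (np.int64(247), np.int64(309), np.int64(319), np.int64(372))
palette scene 0.73 [405. 308.] 520 (np.int64(397), np.int64(419), np.int64(291), np.int64(322))
knob [0.60733462 0.27087028 0.        ] [0.60067751 0.26600622 0.        ]
nipple top (array([ 0.466 , -0.2479,  0.0824]), np.float64(0.03631443103807575))
nipple top (array([ 0.4648, -0.2473,  0.1105]), np.float64(0.002491489983450751))
nipple top (array([ 0.467 , -0.2444,  0.1376]), np.float64(0.037689341979088666))
tray [0.38534748 0.21580308 0.03      ]
tray [0.36776916 0.32710768 0.03      ]
tray [0.5212444  0.34750196 0.03      ]
tray [0.53389025 0.24255    0.03      ]
```

```bash
cat >> h.py <<'E'
def tri(a,b):
    o1,d1=ray('scene',a);o2,d2=ray('side',b)
    A=np.stack([d1,-d2],1);t=np.linalg.lstsq(A,o2-o1,rcond=None)[0];p=o1+d1*t[0];q=o2+d2*t[1];return np.round((p+q)/2,4),np.linalg.norm(p-q)
E
python3 - <<'E'
from h import *
s=status.get_obs(); R=np.array(s['ee_rot']); print(s['eef_pos'],np.round(R,3).tolist(),s['time_s'],s['force'])
c=get_calibration('wrist'); print('cam in tool',R.T@(np.array(c['xyz'])-s['eef_pos']),np.round(R.T@np.array(c['orientation']),3).tolist())
for a,b in [((196,164),(359,275.5)),((204,153),(347.5,288)),((211.5,143.5),(335.5,299))]: print('nipple top',tri(a,b))
print('glue',atz('scene',(171,300),0),'ink',atz('scene',(163,230),0))
E
```

```text
[0.25088573 0.62663785 0.21866044] [[-0.928, 0.372, 0.0], [0.372, 0.928, -0.0], [-0.0, -0.0, -1.0]] 3.15 [ 0.0712105  -0.19358894 -0.61378932]
cam in tool [ 0.0831113  -0.0014903  -0.16703774] [[-0.0, 0.956, 0.294], [1.0, 0.0, 0.0], [0.0, 0.294, -0.956]]
nipple top (array([ 0.5054, -0.242 ,  0.1093]), np.float64(0.002610901266043348))
nipple top (array([ 0.4648, -0.2473,  0.1105]), np.float64(0.002491489983450751))
nipple top (array([ 0.4283, -0.25  ,  0.1125]), np.float64(0.0020857576806456424))
glue [ 0.76928514 -0.13908043  0.        ] ink [ 6.19808303e-01 -2.65343809e-01 -1.11022302e-16]
```

>>> play_rows(
  targets=[
    [[0.06,0.03,-0.04,0.01,0,0,0],[0.06,0.03,-0.04,0.01,0,0,0],[0.06,0.03,-0.04,0.01,0,0,0],[0.06,0.03,-0.04,0.01,0,0,0],[0.06,0.03,-0.04,0.01,0,0,0],[0.06,0.03,-0.04,0.01,0,0,0],[0.06,0.03,-0.04,0.01,0,0,0],[0.06,0.03,-0.04,0.01,0,0,0]],
  ],
)

```text
time_s: 3.95
eef_pos: [0.487, 0.311, 0.2978]
ee_rot: [[-0.928, 0.372, 0.001], [0.372, 0.928, 0.0], [-0.0, 0.0, -1.0]]
force: [1.1, 0.5, -0.8]
grip_width: 0.0605
grip_force: 0.0
```

>>> play_rows(
  targets=[
    [[0.06,0.02,-0.04,0,0,0,0.07],[0.06,0.02,-0.04,0,0,0,0.07],[0.06,0.02,-0.04,0,0,0,0.07],[0.06,0.02,-0.04,0,0,0,0.07],[0.06,0.015,-0.04,0,0,0,0.07],[0.06,0.015,-0.03,0,0,0,0.07],[0.0,0.0,0.0,0,0,0,0],[0,0,0,0,0,0,0]],
  ],
)

```text
time_s: 4.75
eef_pos: [0.5963, 0.0824, 0.297]
ee_rot: [[-0.999, -0.037, -0.0], [-0.037, 0.999, 0.0], [0.0, 0.0, -1.0]]
force: [-0.2, 0.3, -0.4]
grip_width: 0.0485
grip_force: 0.0
```

Run:
```python
from h import *
s=status.get_obs(); print(s['eef_pos'],np.round(s['ee_rot'],3).tolist())
c=get_calibration('wrist'); save('wrist','w1.png')
Z={'outlet0':.096,'bay':.1,'bush':.106,'spindle_end':.123,'cartridge':.044}
for q in Z:
    for x in spotter.spot_point('wrist',q)[:4]: print(q,round(x['p'],2),np.round(x['location'],1),atz('wrist',x['location'],Z[q],c).round(4))
for x in spotter.silhouettes('wrist','cartridge')[:1]:
    m=x['pixels'].astype('uint8'); cc,_=cv2.findContours(m,0,1); b=cv2.boxPoints(cv2.minAreaRect(max(cc,key=len))); print(b.tolist(),[atz('wrist',p,.104,c).round(4).tolist() for p in b])
```

```text
[0.59631055 0.0824011  0.29699118] [[-0.999, -0.037, -0.0], [-0.037, 0.999, 0.0], [0.0, 0.0, -1.0]]
outlet0 0.85 [233.8 122.4] [0.5297 0.0294 0.096 ]
outlet0 0.79 [156.3 117.7] [ 0.5269 -0.0571  0.096 ]
outlet0 0.68 [193.3 117.8] [ 0.526  -0.0155  0.096 ]
outlet0 0.58 [274.9 118. ] [0.5234 0.0746 0.096 ]
bush 0.66 [156.2 213.1] [ 0.6352 -0.0608  0.106 ]
spindle_end 0.46 [150.3 215.1] [ 0.632  -0.0612  0.123 ]
spindle_end 0.43 [154.6 213.5] [ 0.63   -0.0561  0.123 ]
cartridge 0.97 [277.5 195.7] [0.6257 0.081  0.044 ]
cartridge 0.16 [44.9 97.4] [ 0.5051 -0.223   0.044 ]
[[259.0, 191.0], [296.0, 191.0], [296.0, 230.0], [259.0, 230.0]] [[0.6048, 0.0593, 0.104], [0.6032, 0.1015, 0.104], [0.6508, 0.1041, 0.104], [0.6525, 0.0602, 0.104]]
```

View pics/w1.png

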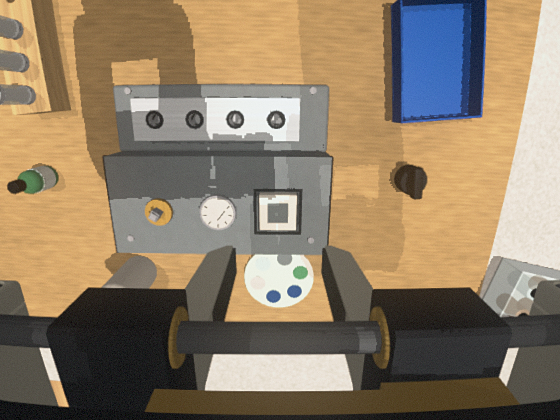

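The wrist view shows the cartridge at (277,212), outlets at (155/194/235/276,119), the spindle at (157,213) and the knob at (410,180), all of which agrees with the fit. I'll push the cartridge now.

>>> play_rows(
  targets=[
    [[0,0.011,0,-0.045,0,0,0],[0,0.011,0,-0.045,0,0,0],[0,0.011,-0.001,-0.045,0,0,0],[0,0,0,-0.045,0,0,0],[0,0,0,-0.005,0,0,0],[0,0,0,-0.004,0,0,0],[0,0,0,-0.003,0,0,0],[0,0,0,-0.002,0,0,0]],
  ],
)

```text
time_s: 5.9
eef_pos: [0.6301, 0.0821, 0.1055]
ee_rot: [[-0.999, -0.039, 0.003], [-0.039, 0.999, 0.0], [-0.003, 0.0, -1.0]]
force: [0.5, 0.4, -1.1]
grip_width: 0.0006
grip_force: 0.0
```

>>> play_rows(
  targets=[
    [[0,0,0,-0.002,0,0,0],[0,0,0,-0.002,0,0,0],[0,0,0,-0.001,0,0,0],[0,0,0,0,0,0,0]],
  ],
)

```text
time_s: 6.3
eef_pos: [0.6298, 0.082, 0.0992]
ee_rot: [[-0.999, -0.039, 0.002], [-0.039, 0.999, 0.0], [-0.002, 0.0, -1.0]]
force: [0.8, 0.6, 8.5]
grip_width: 0.0004
grip_force: 4.4
```

>>> play_rows(
  targets=[
    [[0,0,0,0.02,0,0,0],[0,0,0,0.04,0,0,0],[0.07,0,0,0.04,0,0,0],[0.07,-0.02,0,0.04,0,0,0],[0.07,-0.01,0,0,0,0,0],[0.07,0,0,0,0,0,0]],
  ],
)

```text
time_s: 6.9
eef_pos: [0.5987, 0.0819, 0.239]
ee_rot: [[-0.999, -0.039, 0.002], [-0.039, 0.999, 0.0], [-0.002, 0.0, -1.0]]
force: [0.4, -0.6, -0.7]
grip_width: 0.0277
grip_force: 0.0
```

Run:
```python
from h import *
s=status.get_obs(); print(s['eef_pos'],np.round(s['ee_rot'],3).tolist())
c=get_calibration('wrist'); im=save('wrist','w2.png')
for x in spotter.silhouettes('wrist','cartridge')[:1]:
    m=x['pixels'].astype('uint8'); cc,_=cv2.findContours(m,0,1); b=cv2.boxPoints(cv2.minAreaRect(max(cc,key=len))); print(b.tolist(),[atz('wrist',p,.12,c).round(4).tolist() for p in b])
```

```text
[0.59869554 0.08189386 0.2389989 ] [[-0.999, -0.039, 0.002], [-0.039, 0.999, 0.0], [-0.002, 0.0, -1.0]]
[[-9.491012644313908e-16, 171.0], [31.0, 171.0], [31.0, 202.0], [0.0, 202.0]] [[0.5776, -0.1847, 0.12], [0.5769, -0.1518, 0.12], [0.6073, -0.1575, 0.12], [0.6086, -0.1915, 0.12]]
```

View pics/w2.png

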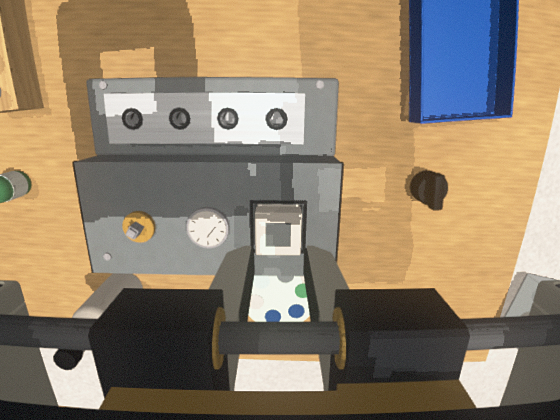

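The cartridge has sprung up, with its white top at (256-302, 205-252). Next I'll refine the unit pose, then grasp it.

Run:
```python
from h import *
from scipy.optimize import least_squares
c=get_calibration('wrist')
print('cart',atz('wrist',(279,236),.12,c))
L=np.array([(-.06,.0675,.098),(-.06,.0225,.098),(-.06,-.0225,.098),(-.06,-.0675,.098),(.045,-.07,.106)])
ob=np.array([(277,119),(228.5,119),(180.5,119),(132.5,119),(138.5,228)])
def w(v):
    k,s=np.cos(v[2]),np.sin(v[2]); return L@np.array([[k,-s,0],[s,k,0],[0,0,1]]).T+[v[0],v[1],0]
s=least_squares(lambda v:(proj('wrist',w(v),c)-ob).ravel(),[.587,.009,.04]);print(s.x,np.degrees(s.x[2]),s.fun.round(1));print(w(s.x).round(4))
k,t=np.cos(s.x[2]),np.sin(s.x[2]);print('bay',s.x[0]+.045*k-.07*t,s.x[1]+.045*t+.07*k)
```

```text
cart [0.63079289 0.08234851 0.12      ]
[0.58705421 0.01130441 0.02920621] 1.6733924858898215 [ 0.7  0.2  0.1 -0.2 -0.6 -0.2 -0.2  0.1 -0.1  0.2]
[[ 0.5251  0.077   0.098 ]
 [ 0.5264  0.032   0.098 ]
 [ 0.5277 -0.0129  0.098 ]
 [ 0.5291 -0.0579  0.098 ]
 [ 0.6341 -0.0574  0.106 ]]
bay 0.6299908749330734 0.08258865007991363
```

>>> play_rows(
  targets=[
    [[0.07,0.0155,0,-0.02,0,0,0],[0.07,0.0155,0,-0.03,0,0,0],[0.07,0,0,-0.04,0,0,0],[0.07,0,0,-0.03,0,0,0],[0.07,0,0,-0.014,0,0,0],[0.03,0,0,0,0,0,0],[0.03,0,0,0,0,0,0],[0.03,0,0,0,0,0,0]],
  ],
  squeeze=15,
)

```text
time_s: 7.8
eef_pos: [0.6304, 0.0819, 0.1041]
ee_rot: [[-0.999, -0.039, -0.0], [-0.039, 0.999, -0.0], [0.0, -0.0, -1.0]]
force: [-0.0, -0.1, 0.1]
grip_width: 0.0507
grip_force: 0.0
```

>>> play_rows(
  targets=[
    [[0.03,0,0,0,0,0,0],[0.03,0,0,0.01,0,0,0],[0.03,0,0,0.01,0,0,0],[0.03,0,0,0.02,0,0,0],[0.03,0,0,0.03,0,0,0],[0.03,0,0,0.03,0,0,0]],
  ],
)

```text
time_s: 8.4
eef_pos: [0.6301, 0.0819, 0.2061]
ee_rot: [[-0.999, -0.039, 0.0], [-0.039, 0.999, 0.0], [-0.0, 0.0, -1.0]]
force: [0.3, 0.0, -1.7]
grip_width: 0.0441
grip_force: 15.0
```

>>> play_rows(
  targets=[
    [[0.03,-0.03,0.034,0,0,0,0],[0.03,-0.03,0.034,0,0,0,0],[0.03,-0.03,0.034,0,0,0,0],[0.03,-0.03,0.034,0,0,0,0],[0.03,-0.03,0.034,0,0,0,0],[0.03,-0.03,0.03,0,0,0,0],[0.03,0,0,0,0,0,0]],
  ],
)

```text
time_s: 9.1
eef_pos: [0.4476, 0.2846, 0.2056]
ee_rot: [[-0.999, -0.043, 0.001], [-0.043, 0.999, 0.002], [-0.001, 0.002, -1.0]]
force: [-0.2, 0.3, -1.3]
grip_width: 0.0436
grip_force: 15.0
```

Run:
```python
from h import *
s=status.get_obs(); print(s['eef_pos'])
for cam in('scene','side','wrist'):
  save(cam,cam+'3.png')
  for x in spotter.silhouettes(cam,'tray')[:1]:
    m=x['pixels'].astype('uint8'); cc,_=cv2.findContours(m,0,1); b=cv2.approxPolyDP(cv2.convexHull(max(cc,key=len)),4,True)[:,0]; print(cam,x['p'],[(p.tolist(),atz(cam,p,.035)[:2].round(3).tolist()) for p in b.astype(float)])
```

```text
[0.44755295 0.28461708 0.20560059]
scene 0.71 [([416.0, 218.0], [0.378, 0.222]), ([466.0, 230.0], [0.367, 0.326]), ([457.0, 289.0], [0.534, 0.341]), ([402.0, 276.0], [0.548, 0.24])]
side 0.67 [([197.0, 204.0], [0.518, 0.229]), ([194.0, 215.0], [0.484, 0.198]), ([153.0, 242.0], [0.36, 0.182]), ([121.0, 226.0], [0.344, 0.281]), ([118.0, 216.0], [0.36, 0.32]), ([164.0, 188.0], [0.507, 0.345])]
wrist 0.82 [([327.0, 105.0], [0.362, 0.325]), ([334.0, 240.0], [0.507, 0.344]), ([236.0, 227.0], [0.495, 0.235]), ([222.0, 117.0], [0.378, 0.22])]
```

View pics/wrist3.png

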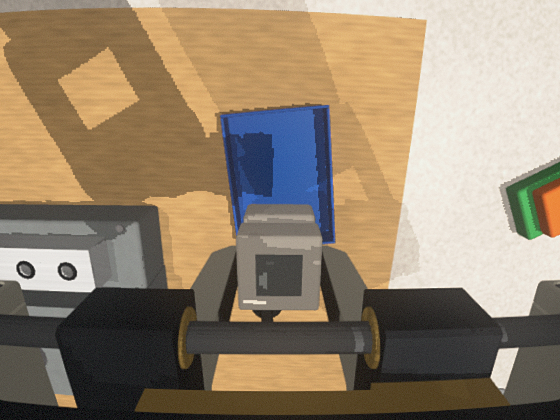

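The cartridge is held at (280,255) in the wrist view, right over the tray (corners (222,117), (327,105), (334,240)). I'll lower it.

>>> play_rows(
  targets=[
    [[0.03,0,-0.003,-0.04,0,0,0],[0.03,0,0,-0.04,0,0,0],[0.03,0,0,-0.04,0,0,0],[0.03,0,0,-0.025,0,0,0],[0.03,0,0,-0.007,0,0,0],[0.03,0,0,-0.004,0,0,0],[0.03,0,0,-0.002,0,0,0],[0.03,0,0,0,0,0,0]],
  ],
)

```text
time_s: 10.2
eef_pos: [0.451, 0.2791, 0.0474]
ee_rot: [[-0.999, -0.039, 0.002], [-0.039, 0.999, 0.001], [-0.002, 0.001, -1.0]]
force: [0.6, 0.4, -0.9]
grip_width: 0.0442
grip_force: 15.0
```

>>> play_rows(
  targets=[
    [[0.03,0,0,-0.001,0,0,0],[0.06,0,0,0,0,0,0],[0.06,0,0,0,0,0,0],[0.06,0,0,0,0,0,0],[0.06,0,0,0.02,0,0,0],[0.06,0,0,0.04,0,0,0],[0.04,0,0,0.05,0,0,0],[0.04,0,0,0.05,0,0,0]],
  ],
)

```text
time_s: 11.0
eef_pos: [0.4498, 0.2786, 0.2068]
ee_rot: [[-0.999, -0.039, -0.001], [-0.039, 0.999, -0.0], [0.001, -0.0, -1.0]]
force: [0.5, 0.0, 0.4]
grip_width: 0.0484
grip_force: 0.0
```

>>> play_rows(
  targets=[
    [[0.04,0,-0.02,0.02,0,0,0],[0.04,0,-0.04,0.02,0,0,0],[0.04,0,-0.045,0.01,0,0,0],[0.04,0,-0.045,0,0,0,0],[0.04,0,-0.045,0,0,0,0],[0.04,0,-0.045,0,0,0,0],[0.04,0,-0.045,0,0,0,0],[0.04,0,-0.045,0,0,0,0]],
  ],
)

```text
time_s: 11.8
eef_pos: [0.4497, -0.0529, 0.2554]
ee_rot: [[-0.999, -0.039, 0.001], [-0.039, 0.999, -0.0], [-0.001, -0.0, -1.0]]
force: [1.4, 0.2, 0.2]
grip_width: 0.0398
grip_force: 0.0
```

>>> play_rows(
  targets=[
    [[0.04,0,-0.045,0,0,0,0.03],[0.04,0,-0.045,0,0,0,0.033],[0.04,0,-0.045,0,0,0,0],[0.04,0,-0.04,0,0,0,0],[0.04,0,-0.02,0,0,0,0],[0.04,0,0,0,0,0,0]],
  ],
)

```text
time_s: 12.4
eef_pos: [0.4498, -0.2482, 0.2546]
ee_rot: [[-0.995, -0.099, -0.001], [-0.099, 0.995, 0.0], [0.001, 0.0, -1.0]]
force: [-0.2, 0.6, 0.0]
grip_width: 0.0397
grip_force: 0.0
```

Run:
```python
from h import *
s=status.get_obs(); print(s['eef_pos'],np.round(s['ee_rot'],3).tolist(),np.round(s['joints'],1))
c=get_calibration('wrist'); save('wrist','w4.png')
for q,z in [('tube0',.013),('rack',0.)]:
  for x in spotter.spot_point('wrist',q)[:4]: print(q,round(x['p'],2),np.round(x['location']),atz('wrist',x['location'],z,c).round(4))
for x in spotter.silhouettes('wrist','rack')[:1]:
    m=x['pixels'].astype('uint8'); cc,_=cv2.findContours(m,0,1); b=cv2.approxPolyDP(cv2.convexHull(max(cc,key=len)),4,True)[:,0]; print([(p.tolist(),atz('wrist',p,.045,c)[:2].round(3).tolist()) for p in b.astype(float)])
```

```text
[ 0.44979693 -0.2481752   0.25461984] [[-0.995, -0.099, -0.001], [-0.099, 0.995, 0.0], [0.001, 0.0, -1.0]] [ -31.7  -14.1   99.    -0.    95.1 -127.4]
tube0 0.98 [276. 217.] [ 0.5058 -0.2473  0.013 ]
tube0 0.73 [275. 185.] [ 0.4626 -0.2526  0.013 ]
tube0 0.63 [279. 153.] [ 0.4202 -0.2514  0.013 ]
rack 0.63 [278. 169.] [ 0.4429 -0.2512  0.    ]
[([254.0, 103.0], [0.364, -0.285]), ([302.0, 103.0], [0.358, -0.232]), ([298.0, 240.0], [0.522, -0.217]), ([255.0, 238.0], [0.525, -0.271])]
```

View pics/w4.png

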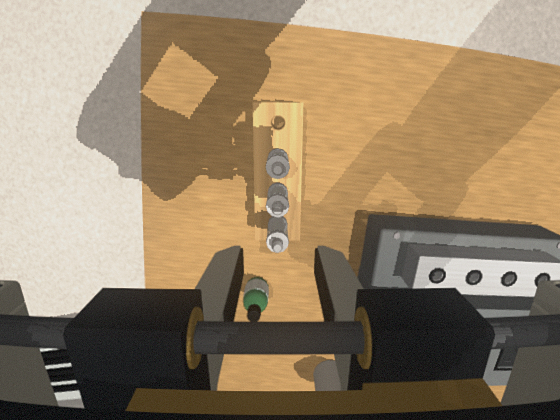

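The three tubes are at nipple pixels (278,246), (277,208) and (277,165), with the free hole at (278,123). The gripper is aligned with the row.

Run:
```python
from h import *
c=get_calibration('wrist')
for p in [(278,247),(277,209),(277,168)]: print(atz('wrist',p,.119,c).round(4))
print(atz('wrist',(278.5,122.5),.045,c).round(4))
```

```text
[ 0.5021 -0.2415  0.119 ]
[ 0.4619 -0.2466  0.119 ]
[ 0.4216 -0.2507  0.119 ]
[ 0.3829 -0.2533  0.045 ]
```

>>> play_rows(
  targets=[
    [[0.04,0.026,0.003,-0.02,0,0,0],[0.04,0.027,0.003,-0.03,0,0,0.005],[0.04,0,0,-0.04,0,0,0],[0.04,0,0,-0.045,0,0,0],[0.04,0,0,-0.035,0,0,0],[0.04,0,0,-0.014,0,0,0],[0.01,0,0,0,0,0,0],[0.01,0,0,0,0,0,0]],
  ],
  squeeze=20,
)

```text
time_s: 13.4
eef_pos: [0.504, -0.2401, 0.073]
ee_rot: [[-0.994, -0.108, 0.002], [-0.108, 0.994, -0.001], [-0.002, -0.001, -1.0]]
force: [0.7, -1.0, 0.6]
grip_width: 0.0286
grip_force: 0.1
```

>>> play_rows(
  targets=[
    [[0.01,0,0,0,0,0,0],[0.01,0,0,0,0,0,0]],
  ],
)

```text
time_s: 13.6
eef_pos: [0.5041, -0.241, 0.0733]
ee_rot: [[-0.994, -0.107, 0.003], [-0.107, 0.994, -0.002], [-0.003, -0.003, -1.0]]
force: [-0.1, -4.5, 5.6]
grip_width: 0.024
grip_force: 19.9
```

>>> play_rows(
  targets=[
    [[0.01,0,0,0.01,0,0,0],[0.01,0,0,0.02,0,0,0],[0.01,0,0,0.03,0,0,0],[0.01,0,0,0.04,0,0,0],[0.01,0,0,0.04,0,0,0],[0.01,0,0,0,0,0,0]],
  ],
)

```text
time_s: 14.2
eef_pos: [0.5047, -0.2407, 0.2179]
ee_rot: [[-0.994, -0.107, 0.008], [-0.107, 0.994, -0.004], [-0.007, -0.004, -1.0]]
force: [0.1, -0.0, -0.9]
grip_width: 0.0237
grip_force: 20.0
```

Run:
```python
from h import *
s=status.get_obs(); print(s['eef_pos'],s['force'],s['moment'],s['grip_width'])
save('side','s5.png'); print(spotter.silhouettes('side','tube0')[0]['location'])
im=cv2.imread('pics/s5.png'); P=proj('side',s['eef_pos'])[0].astype(int); print(P)
x,y=max(P[0]-70,0),max(P[1]-90,0); a=cv2.resize(im[y:y+180,x:x+160],None,fx=3,fy=3); cv2.imwrite('pics/s5c.png',a)
```

```text
[ 0.50465453 -0.24073212  0.21789718] [ 0.08543624 -0.01722499 -0.91101228] [ 0.06621902 -0.02076578  0.00440496] 0.023678659950168844
[329.3, 314.7]
[364 225]
```

View pics/s5c.png

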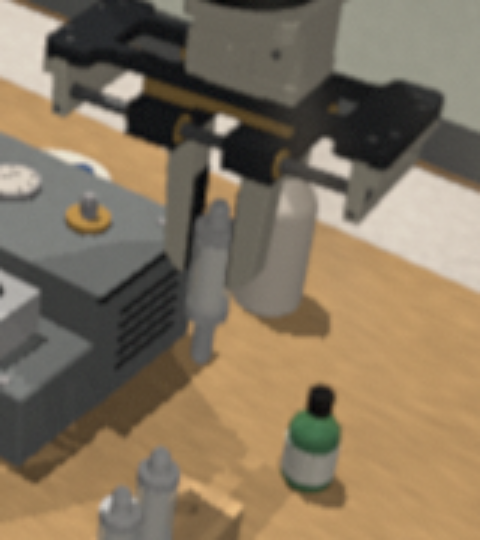

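Run:
```python
from h import *
s=status.get_obs(); p=np.array(s['eef_pos'])
print(proj('side',[p+[0,0,.046],p-[0,0,.060]]))
R=np.array(s['ee_rot']);
for t in (-5,5):
  a=np.radians(t); d=np.cos(a)*np.array([0,0,1])+np.sin(a)*R[:,0]; g=p+[0,0,.019]; print(t,proj('side',[g+d*.027,g-d*.079]))
```

```text
[[366.07222352 204.89320743]
 [359.22538326 256.55502512]]
-5 [[366.78887322 204.29404201]
 [357.22545014 258.48301318]]
5 [[365.3384379  205.60271806]
 [361.2400434  254.37660382]]
```

Run:
```python
from h import *
s=status.get_obs(); p=np.array(s['eef_pos']); R=np.array(s['ee_rot']); im=save('scene','sc5.png')
for t in (0,3,6):
  a=np.radians(t); d=np.cos(a)*np.array([0,0,1])+np.sin(a)*R[:,0]; g=p+[0,0,.019]; P=proj('scene',[g+d*.027,g-d*.079]); print(t,P)
m=cv2.imread('pics/sc5.png'); x,y=int(P[0,0])-50,max(int(P[0,1])-50,0); print(x,y)
cv2.imwrite('pics/sc5c.png',cv2.resize(m[y:y+120,x:x+110],None,fx=5,fy=5,interpolation=2))
```

```text
0 [[188.71426278 103.18602024]
 [194.45786152 147.39239083]]
3 [[189.05172176 102.85874393]
 [193.54866043 148.41673053]]
6 [[189.39178827 102.56594451]
 [192.62562664 149.35924115]]
139 52
```

View pics/sc5c.png

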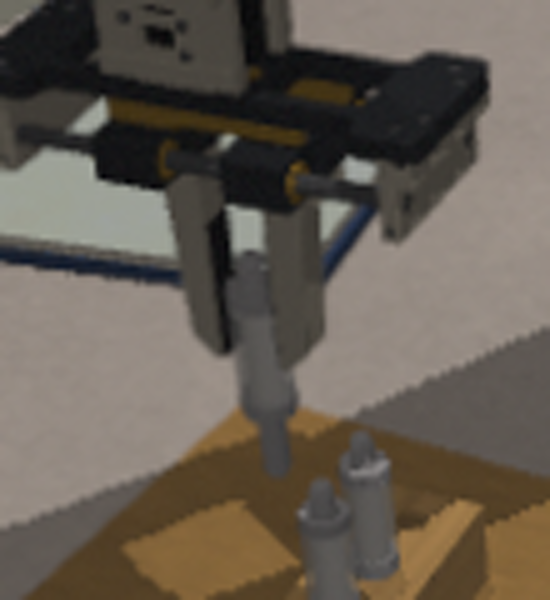

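Run:
```python
from h import *
p=np.array(status.get_obs()['eef_pos'])
for a,b in [((189,103),(366.3,204)),((194.2,146),(361.7,253.5)),((193,131.5),(363,239.5))]: x,e=tri(a,b); print((x-p).round(4),e)
```

```text
[0.0011 0.0006 0.0484] 0.000897215284581387
[ 0.0032 -0.0004 -0.0533] 0.0035583713767811864
[-0.001  -0.0018 -0.0201] 0.003484098685071065
```

>>> play_rows(
  targets=[
    [[0.01,0.002,0.015,0,0,0,-0.137],[0.01,0.002,0.015,0,0,0,-0.137],[0.01,0.002,0.015,0,0,0,-0.137],[0.01,0.002,0.015,0,0,0,-0.137],[0.01,0.002,0.015,0,0,0,-0.137],[0.01,0.002,0.015,0,0,0,-0.137],[0.01,0.002,0.015,0,0,0,-0.137],[0.01,0.002,0.015,0,0,0,-0.137]],
  ],
)

```text
time_s: 15.15
eef_pos: [0.5188, -0.1193, 0.2095]
ee_rot: [[-0.545, 0.838, -0.002], [0.838, 0.545, 0.001], [0.002, -0.001, -1.0]]
force: [-0.1, -0.2, -0.2]
grip_width: 0.0237
grip_force: 20.0
```

>>> play_rows(
  targets=[
    [[0.01,0.002,0.015,0,0,0,-0.137],[0.01,0.002,0.015,0,0,0,-0.137],[0.01,0.002,0.015,0,0,0,-0.137],[0.01,0.002,0.015,0,0,0,-0.137],[0.01,0,0,0,0,0,0],[0.01,0,0,0,0,0,0]],
  ],
)

```text
time_s: 15.75
eef_pos: [0.5269, -0.0602, 0.2101]
ee_rot: [[-0.039, 0.999, -0.002], [0.999, 0.039, 0.0], [0.0, -0.002, -1.0]]
force: [-0.8, 0.5, -0.3]
grip_width: 0.0234
grip_force: 20.0
```

Run:
```python
from h import *
s=status.get_obs(); print(s['eef_pos'],np.round(s['ee_rot'],3).tolist(),np.round(s['joints'],1))
c=get_calibration('wrist'); save('wrist','w6.png')
for x in spotter.spot_point('wrist','outlet0')[:4]: print(round(x['p'],2),np.round(x['location']),atz('wrist',x['location'],.098,c).round(4))
```

```text
[ 0.52688345 -0.0601693   0.21008196] [[-0.039, 0.999, -0.002], [0.999, 0.039, 0.0], [0.0, -0.002, -1.0]] [ -9.3 -11.4 100.9  -0.   90.6 -11.5]
0.98 [286.  35.] [0.526  0.0775 0.098 ]
0.97 [286. 199.] [ 0.5314 -0.0567  0.098 ]
0.87 [283. 153.] [ 0.5277 -0.0157  0.098 ]
0.8 [284.  99.] [0.5261 0.0283 0.098 ]
```

View pics/w6.png

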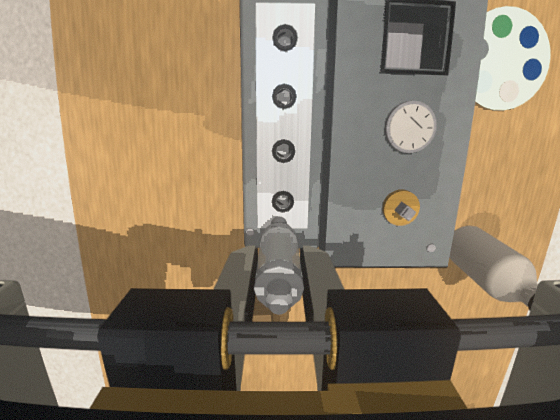

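The outlets are at (282.5,201), (283.5,151), (284.5,97) and (285,38), the empty bay at (418,37), and the held tube's tip at about (279,222).

```bash
cat > fit.py <<'E'
from h import *
from scipy.optimize import least_squares
def fit(L,ob,c):
    L=np.array(L,float);ob=np.array(ob,float)
    def w(v):
        k,s=np.cos(v[2]),np.sin(v[2]); return L@np.array([[k,-s,0],[s,k,0],[0,0,1]]).T+[v[0],v[1],0]
    s=least_squares(lambda v:(proj('wrist',w(v),c)-ob).ravel(),[.587,.009,.04]);print(s.x.round(4),np.degrees(s.x[2]),s.fun.round(1));return w(s.x)
E
python3 - <<'E'
from fit import *
c=get_calibration('wrist'); p=np.array(status.get_obs()['eef_pos'])
print(fit([(-.06,.0675,.098),(-.06,.0225,.098),(-.06,-.0225,.098),(-.06,-.0675,.098),(.045,-.07,.106)],[(285,38),(284.5,97),(283.5,151),(282.5,201),(402,208)],c).round(4))
for z in (.057,.060): print(proj('wrist',p-[0,0,z],c), 'tip seen', atz('wrist',(279,223),p[2]-z,c)-p)
E
```

```text
[0.5876 0.0091 0.028 ] 1.6018186460869748 [ 0.1 -0.3 -0.2 -0.5  0.1  0.2  0.4  0.6 -0.4 -0. ]
[[ 0.5257  0.0748  0.098 ]
 [ 0.527   0.0299  0.098 ]
 [ 0.5282 -0.0151  0.098 ]
 [ 0.5295 -0.0601  0.098 ]
 [ 0.6345 -0.0597  0.106 ]]
[[280.40284514 223.28532204]] tip seen [-0.00103657  0.00018382 -0.057     ]
[[280.38694305 221.90444572]] tip seen [-0.00099664 -0.00090211 -0.06      ]
```

>>> play_rows(
  targets=[
    [[0.01,0.003,0,-0.015,0,0,0],[0.01,0,0,-0.03,0,0,0],[0.01,0,0,-0.008,0,0,0],[0.01,0,0,-0.003,0,0,0],[0.01,0,0,-0.003,0,0,0],[0.01,0,0,-0.003,0,0,0],[0.01,0,0,0,0,0,0]],
  ],
)

```text
time_s: 16.55
eef_pos: [0.5304, -0.0602, 0.1494]
ee_rot: [[-0.034, 0.999, 0.0], [0.999, 0.034, -0.0], [-0.0, 0.0, -1.0]]
force: [-0.4, 0.1, -1.1]
grip_width: 0.0239
grip_force: 20.0
```

>>> play_rows(
  targets=[
    [[0.01,0,0,-0.004,0,0,0],[0.01,0,0,-0.004,0,0,0],[0.01,0,0,-0.004,0,0,0],[0.01,0,0,0,0,0,0]],
  ],
  squeeze=40,
)

```text
time_s: 16.95
eef_pos: [0.5302, -0.06, 0.1365]
ee_rot: [[-0.034, 0.999, -0.0], [0.999, 0.034, 0.0], [0.0, -0.0, -1.0]]
force: [2.2, 1.6, -3.9]
grip_width: 0.0233
grip_force: 40.0
```

>>> play_rows(
  targets=[
    [[0.01,0,0,-0.004,0,0,0],[0.01,0,0,-0.004,0,0,0],[0.01,0,0,-0.002,0,0,0],[0.01,0,0,0,0,0,0]],
  ],
)

```text
time_s: 17.35
eef_pos: [0.5306, -0.0601, 0.1283]
ee_rot: [[-0.034, 0.999, 0.001], [0.999, 0.034, 0.0], [-0.0, 0.001, -1.0]]
force: [-3.5, 1.4, 12.3]
grip_width: 0.0229
grip_force: 40.0
```

>>> play_rows(
  targets=[
    [[0.01,0,0,-0.002,0,0,0],[0.01,0,0,-0.002,0,0,0],[0.01,0,0,0,0,0,0]],
  ],
)

```text
time_s: 17.65
eef_pos: [0.5315, -0.0603, 0.1277]
ee_rot: [[-0.034, 0.999, 0.005], [0.999, 0.034, -0.001], [-0.001, 0.005, -1.0]]
force: [-12.1, 3.0, 41.1]
grip_width: 0.0235
grip_force: 40.2
```

>>> play_rows(
  targets=[
    [[0.01,0,0,0.003,0,0,0],[0.04,0,0,0.0,0,0,0],[0.04,0,0,0,0,0,0],[0.04,0,0,0,0,0,0],[0.04,0,0,0.03,0,0,0],[0.04,0,0,0.03,0,0,0],[0.04,0,0,0.03,0,0,0],[0.04,0,0,0,0,0,0]],
  ],
)

```text
time_s: 18.45
eef_pos: [0.5313, -0.0604, 0.22]
ee_rot: [[-0.034, 0.999, 0.005], [0.999, 0.034, -0.001], [-0.001, 0.005, -1.0]]
force: [-0.0, -0.7, 0.4]
grip_width: 0.0398
grip_force: 0.0
```

Run:
```python
from h import *
s=status.get_obs(); print(s['eef_pos'],s['force'])
save('side','s7.png'); 
m=cv2.imread('pics/s7.png'); P=proj('side',[.5295,-.0597,.13])[0]; print(proj('side',[[.5295,-.0597,.174],[.5295,-.0597,.1],[.5295,-.0597,.096]])); x,y=int(P[0])-50,int(P[1])-60; print(x,y)
cv2.imwrite('pics/s7c.png',cv2.resize(m[y:y+110,x:x+110],None,fx=5,fy=5,interpolation=2))
```

```text
[ 0.53134135 -0.06035235  0.21997154] [-0.00607931 -0.7172223   0.35844435]
[[291.13245127 199.54613166]
 [290.22210726 230.47371377]
 [290.17512301 232.07136177]]
240 158
```

View pics/s7c.png

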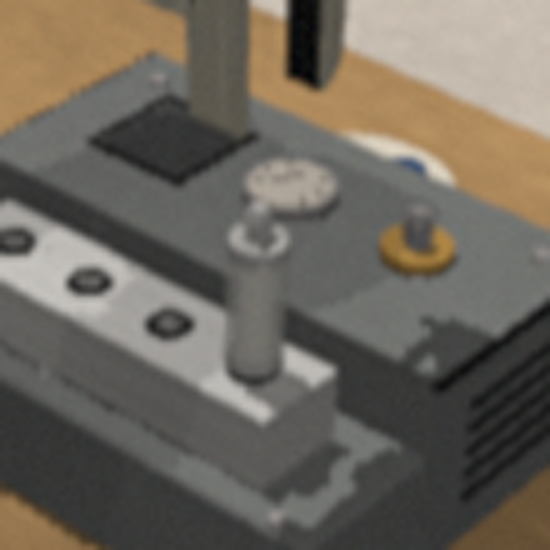

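The first tube is seated: upright, its nipple top at the predicted pixel, with a small gap under the barrel. Now for the second tube.

>>> play_rows(
  targets=[
    [[0.04,-0.006,-0.0155,0,0,0,0.137],[0.04,-0.006,-0.0155,0,0,0,0.137],[0.04,-0.006,-0.0155,0,0,0,0.137],[0.04,-0.006,-0.0155,0,0,0,0.137],[0.04,-0.006,-0.0155,0,0,0,0.137],[0.04,-0.006,-0.0155,0,0,0,0.137],[0.04,-0.006,-0.0155,0,0,0,0.137],[0.04,-0.006,-0.0155,0,0,0,0.137]],
  ],
  squeeze=25,
)

```text
time_s: 19.3
eef_pos: [0.4816, -0.1846, 0.2145]
ee_rot: [[-0.907, 0.422, -0.002], [0.422, 0.907, 0.001], [0.002, -0.0, -1.0]]
force: [-0.1, 0.7, -0.7]
grip_width: 0.0396
grip_force: 0.0
```

>>> play_rows(
  targets=[
    [[0.04,-0.006,-0.0155,0,0,0,0.137],[0.04,-0.006,-0.0155,0,0,0,0.137],[0.04,-0.006,-0.0155,0,0,0,0.137],[0.04,-0.003,-0.016,0,0,0,0.137],[0.04,0,0,-0.02,0,0,0],[0.04,0,0,0,0,0,0],[0.04,0,0,0,0,0,0]],
  ],
)

```text
time_s: 20.0
eef_pos: [0.4609, -0.2463, 0.1952]
ee_rot: [[-0.994, -0.106, -0.002], [-0.106, 0.994, 0.001], [0.002, 0.001, -1.0]]
force: [-0.3, -0.0, 0.7]
grip_width: 0.0398
grip_force: 0.0
```

>>> play_rows(
  targets=[
    [[0.04,0.0015,-0.001,-0.035,0,0,0],[0.04,0,0,-0.04,0,0,0],[0.04,0,0,-0.035,0,0,0],[0.04,0,0,-0.013,0,0,0],[0.04,0,0,0,0,0,0],[0.01,0,0,0,0,0,0],[0.01,0,0,0,0,0,0],[0.01,0,0,0,0,0,0]],
  ],
)

```text
time_s: 20.8
eef_pos: [0.4635, -0.2481, 0.0749]
ee_rot: [[-0.994, -0.107, 0.002], [-0.107, 0.994, -0.001], [-0.002, -0.002, -1.0]]
force: [0.1, 0.2, 7.0]
grip_width: 0.0236
grip_force: 25.0
```

>>> play_rows(
  targets=[
    [[0.01,0,0,0,0,0,0],[0.01,0,0,0.001,0,0,0]],
  ],
)

```text
time_s: 21.0
eef_pos: [0.4631, -0.2479, 0.0752]
ee_rot: [[-0.994, -0.107, 0.001], [-0.107, 0.994, -0.001], [-0.001, -0.001, -1.0]]
force: [0.6, 0.2, -0.6]
grip_width: 0.0235
grip_force: 25.0
```

>>> play_rows(
  targets=[
    [[0.01,0,0,0.015,0,0,0],[0.01,0,0,0.03,0,0,0],[0.01,0,0,0.04,0,0,0],[0.01,0,0,0.04,0,0,0],[0.01,0,0,0.025,0,0,0],[0.01,0.005,0.019,0,0,0,-0.137],[0.01,0.005,0.019,0,0,0,-0.137],[0.01,0.005,0.019,0,0,0,-0.137]],
  ],
)

```text
time_s: 21.8
eef_pos: [0.4777, -0.19, 0.2256]
ee_rot: [[-0.952, 0.305, 0.001], [0.305, 0.952, -0.0], [-0.001, -0.0, -1.0]]
force: [0.2, 0.1, -0.7]
grip_width: 0.0232
grip_force: 25.0
```

>>> play_rows(
  targets=[
    [[0.01,0.0055,0.0195,0.003,0,0,-0.137],[0.01,0.0055,0.0195,0.003,0,0,-0.137],[0.01,0.0055,0.0195,0.003,0,0,-0.137],[0.01,0.0055,0.0195,0.003,0,0,-0.137],[0.01,0.0055,0.0195,0,0,0,-0.137],[0.01,0.0055,0.0195,0,0,0,-0.137],[0.01,0.0055,0.0195,0,0,0,-0.137],[0.01,0.0055,0.0195,0,0,0,-0.137]],
  ],
)

```text
time_s: 22.6
eef_pos: [0.5217, -0.0338, 0.2374]
ee_rot: [[-0.165, 0.986, 0.001], [0.986, 0.165, -0.0], [-0.0, 0.001, -1.0]]
force: [0.4, -0.4, -1.4]
grip_width: 0.0234
grip_force: 25.0
```

>>> play_rows(
  targets=[
    [[0.01,0.0055,0.0195,0,0,0,-0.137],[0.01,0,0,0,0,0,0],[0.01,0,0,0,0,0,0]],
  ],
)

```text
time_s: 22.9
eef_pos: [0.5271, -0.0151, 0.2369]
ee_rot: [[-0.038, 0.999, 0.0], [0.999, 0.038, -0.0], [-0.0, 0.0, -1.0]]
force: [0.1, 1.7, -0.3]
grip_width: 0.0233
grip_force: 25.0
```

Run:
```python
from h import *
s=status.get_obs(); print(s['eef_pos'],np.round(s['ee_rot'],3).tolist(),np.round(s['joints'],1))
save('wrist','w8.png')
m=cv2.imread('pics/w8.png')[:320,180:460]
cv2.imwrite('pics/w8c.png',cv2.resize(m,None,fx=1.8,fy=1.8,interpolation=2))
```

```text
[ 0.52710175 -0.0151319   0.23690687] [[-0.038, 0.999, 0.0], [0.999, 0.038, -0.0], [-0.0, 0.0, -1.0]] [ -4.4 -12.2  99.1  -0.   93.1  -6.6]
```

View pics/w8c.png

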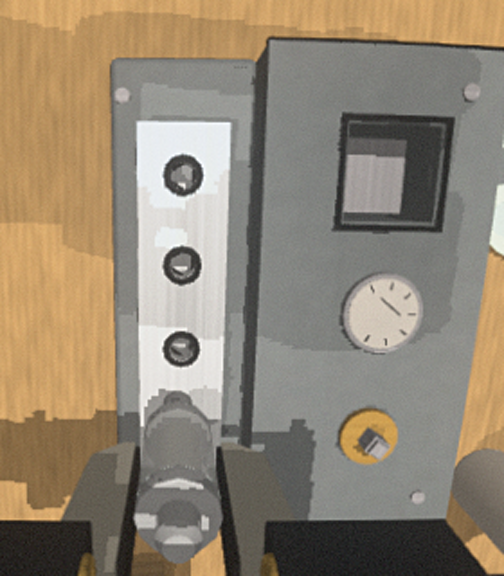

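Run:
```python
from fit import *
c=get_calibration('wrist'); p=np.array(status.get_obs()['eef_pos']); f=lambda x,y:(180+x/1.8,y/1.8)
print(fit([(-.06,.0675,.098),(-.06,.0225,.098),(-.06,-.0225,.098)],[f(183,175),f(182,265.5),f(181.5,348.5)],c).round(4))
print('tip',atz('wrist',f(176,397),p[2]-.061,c))
```

```text
[0.5872 0.0095 0.0307] 1.7589430838859486 [-0.  -0.1  0.1 -0.2 -0.   0.3]
[[ 0.5251  0.0751  0.098 ]
 [ 0.5265  0.0302  0.098 ]
 [ 0.5279 -0.0148  0.098 ]]
tip [ 0.52517796 -0.01491228  0.17575348]
```

>>> play_rows(
  targets=[
    [[0.01,0.002,0,-0.02,0,0,0],[0.01,0,0,-0.035,0,0,0],[0.01,0,0,-0.018,0,0,0],[0.01,0,0,-0.004,0,0,0],[0.01,0,0,-0.004,0,0,0],[0.01,0,0,-0.004,0,0,0],[0.01,0,0,0,0,0,0]],
  ],
  squeeze=40,
)

```text
time_s: 23.65
eef_pos: [0.5293, -0.015, 0.1516]
ee_rot: [[-0.034, 0.999, 0.0], [0.999, 0.034, 0.001], [0.001, 0.001, -1.0]]
force: [-0.2, 3.8, -1.8]
grip_width: 0.0235
grip_force: 40.0
```

>>> play_rows(
  targets=[
    [[0.01,0,0,-0.004,0,0,0],[0.01,0,0,-0.004,0,0,0],[0.01,0,0,-0.004,0,0,0],[0.01,0,0,-0.004,0,0,0],[0.01,0,0,-0.004,0,0,0],[0.01,0,0,0,0,0,0]],
  ],
)

```text
time_s: 24.25
eef_pos: [0.5292, -0.0148, 0.1311]
ee_rot: [[-0.034, 0.999, 0.0], [0.999, 0.034, 0.001], [0.001, 0.0, -1.0]]
force: [-1.3, 6.1, -0.4]
grip_width: 0.0236
grip_force: 40.0
```

>>> play_rows(
  targets=[
    [[0.01,0,0,-0.0015,0,0,0],[0.01,0,0,-0.0015,0,0,0],[0.01,0,0,0,0,0,0]],
  ],
)

```text
time_s: 24.55
eef_pos: [0.5296, -0.0147, 0.1297]
ee_rot: [[-0.034, 0.999, 0.001], [0.999, 0.034, 0.001], [0.001, 0.001, -1.0]]
force: [-6.5, 5.1, 13.9]
grip_width: 0.0237
grip_force: 40.0
```

>>> play_rows(
  targets=[
    [[0.01,0,0,-0.001,0,0,0],[0.01,0,0,0,0,0,0]],
  ],
)

```text
time_s: 24.75
eef_pos: [0.5298, -0.0148, 0.1296]
ee_rot: [[-0.034, 0.999, 0.002], [0.999, 0.034, 0.001], [0.0, 0.002, -1.0]]
force: [-8.8, 5.9, 22.1]
grip_width: 0.0234
grip_force: 40.1
```

>>> play_rows(
  targets=[
    [[0.01,0,0,0.003,0,0,0],[0.04,0,0,0.0,0,0,0],[0.04,0,0,0,0,0,0],[0.04,0,0,0,0,0,0],[0.04,0,0,0.03,0,0,0],[0.04,0,0,0.035,0,0,0],[0.04,0,0,0.03,0,0,0],[0.04,0,0,0,0,0,0]],
  ],
  squeeze=25,
)

```text
time_s: 25.55
eef_pos: [0.5304, -0.0153, 0.2294]
ee_rot: [[-0.034, 0.999, 0.006], [0.999, 0.034, -0.001], [-0.001, 0.006, -1.0]]
force: [0.2, 0.6, 0.2]
grip_width: 0.04
grip_force: 0.0
```

>>> play_rows(
  targets=[
    [[0.04,-0.009,-0.02,0,0,0,0.137],[0.04,-0.009,-0.02,0,0,0,0.137],[0.04,-0.009,-0.02,0,0,0,0.137],[0.04,-0.009,-0.02,0,0,0,0.137],[0.04,-0.009,-0.02,0,0,0,0.137],[0.04,-0.009,-0.02,0,0,0,0.137],[0.04,-0.009,-0.02,0,0,0,0.137],[0.04,-0.009,-0.02,0,0,0,0.137]],
  ],
)

```text
time_s: 26.35
eef_pos: [0.4566, -0.1759, 0.2243]
ee_rot: [[-0.907, 0.422, -0.001], [0.422, 0.907, 0.0], [0.001, -0.0, -1.0]]
force: [0.6, 0.4, -0.8]
grip_width: 0.0401
grip_force: 0.0
```

>>> play_rows(
  targets=[
    [[0.04,-0.009,-0.02,0,0,0,0.137],[0.04,-0.009,-0.02,0,0,0,0.137],[0.04,-0.009,-0.02,0,0,0,0.137],[0.04,-0.009,-0.016,0,0,0,0.137],[0.04,0,0,-0.02,0,0,0],[0.04,0,0,0,0,0,0],[0.04,0,0,0,0,0,0]],
  ],
)

```text
time_s: 27.05
eef_pos: [0.4211, -0.251, 0.2048]
ee_rot: [[-0.994, -0.106, -0.001], [-0.106, 0.994, 0.001], [0.001, 0.001, -1.0]]
force: [-0.1, 0.6, -0.0]
grip_width: 0.04
grip_force: 0.0
```

>>> play_rows(
  targets=[
    [[0.04,0.0015,0,-0.04,0,0,0],[0.04,0,-0.001,-0.045,0,0,0],[0.04,0,0,-0.035,0,0,0],[0.04,0,0,-0.011,0,0,0],[0.04,0,0,0,0,0,0],[0.01,0,0,0,0,0,0],[0.01,0,0,0,0,0,0],[0.01,0,0,0,0,0,0]],
  ],
)

```text
time_s: 27.85
eef_pos: [0.4235, -0.2526, 0.0759]
ee_rot: [[-0.994, -0.107, 0.002], [-0.107, 0.994, -0.001], [-0.002, -0.002, -1.0]]
force: [-0.7, 1.0, 8.5]
grip_width: 0.0236
grip_force: 25.0
```

>>> play_rows(
  targets=[
    [[0.01,0,0,0,0,0,0],[0.01,0,0,0.001,0,0,0]],
  ],
)

```text
time_s: 28.05
eef_pos: [0.4231, -0.2524, 0.0762]
ee_rot: [[-0.994, -0.107, 0.001], [-0.107, 0.994, -0.001], [-0.001, -0.001, -1.0]]
force: [0.9, 0.3, -1.7]
grip_width: 0.0236
grip_force: 25.0
```

>>> play_rows(
  targets=[
    [[0.01,0,0,0.015,0,0,0],[0.01,0,0,0.035,0,0,0],[0.01,0,0,0.045,0,0,0],[0.01,0,0,0.045,0,0,0],[0.01,0,0,0.045,0,0,0],[0.01,0.006,0.023,0.01,0,0,-0.137],[0.01,0.006,0.023,0,0,0,-0.137],[0.01,0.006,0.023,0,0,0,-0.137]],
  ],
)

```text
time_s: 28.85
eef_pos: [0.4407, -0.1824, 0.272]
ee_rot: [[-0.952, 0.305, 0.002], [0.305, 0.952, -0.001], [-0.002, -0.0, -1.0]]
force: [-0.1, -0.1, -0.8]
grip_width: 0.0235
grip_force: 25.0
```

>>> play_rows(
  targets=[
    [[0.01,0.006,0.0235,0,0,0,-0.137],[0.01,0.006,0.0235,0,0,0,-0.137],[0.01,0.006,0.0235,0,0,0,-0.137],[0.01,0.006,0.0235,0,0,0,-0.137],[0.01,0.007,0.0235,0,0,0,-0.137],[0.01,0.013,0.0235,0,0,0,-0.137],[0.01,0.013,0.0235,0,0,0,-0.137],[0.01,0.013,0.0235,0,0,0,-0.137]],
  ],
)

```text
time_s: 29.65
eef_pos: [0.5109, 0.0059, 0.2716]
ee_rot: [[-0.165, 0.986, 0.001], [0.986, 0.165, -0.0], [-0.0, 0.001, -1.0]]
force: [0.6, -0.3, -0.9]
grip_width: 0.0235
grip_force: 25.0
```

>>> play_rows(
  targets=[
    [[0.01,0.016,0.0235,0,0,0,-0.137],[0.01,0.007,0.001,0,0,0,0],[0.01,0,0,0,0,0,0],[0.01,0,0,0,0,0,0]],
  ],
)

```text
time_s: 30.05
eef_pos: [0.5334, 0.0288, 0.2706]
ee_rot: [[-0.036, 0.999, 0.0], [0.999, 0.036, -0.0], [-0.0, 0.0, -1.0]]
force: [0.6, -1.3, -0.8]
grip_width: 0.0234
grip_force: 25.0
```

>>> play_rows(
  targets=[
    [[0.01,-0.0055,0.0015,-0.02,0,0,0],[0.01,0,0,-0.035,0,0,0],[0.01,0,0,-0.035,0,0,0],[0.01,0,0,-0.016,0,0,0],[0.01,0,0,-0.004,0,0,0],[0.01,0,0,-0.004,0,0,0],[0.01,0,0,-0.004,0,0,0],[0.01,0,0,0,0,0,0]],
  ],
  squeeze=40,
)

```text
time_s: 30.85
eef_pos: [0.5281, 0.031, 0.1528]
ee_rot: [[-0.034, 0.999, -0.0], [0.999, 0.034, 0.0], [0.0, -0.0, -1.0]]
force: [-3.0, 1.8, -2.7]
grip_width: 0.0233
grip_force: 40.0
```

>>> play_rows(
  targets=[
    [[0.01,0,0,-0.004,0,0,0],[0.01,0,0,-0.004,0,0,0],[0.01,0,0,-0.004,0,0,0],[0.01,0,0,-0.004,0,0,0],[0.01,0,0,-0.004,0,0,0],[0.01,0,0,-0.002,0,0,0],[0.01,0,0,0,0,0,0]],
  ],
)

```text
time_s: 31.55
eef_pos: [0.528, 0.0311, 0.1309]
ee_rot: [[-0.034, 0.999, -0.0], [0.999, 0.034, 0.001], [0.001, -0.0, -1.0]]
force: [-5.4, 2.5, -0.7]
grip_width: 0.0235
grip_force: 40.0
```

>>> play_rows(
  targets=[
    [[0.01,0,0,-0.0015,0,0,0],[0.01,0,0,-0.0005,0,0,0],[0.01,0,0,0,0,0,0]],
  ],
)

```text
time_s: 31.85
eef_pos: [0.5285, 0.0311, 0.1306]
ee_rot: [[-0.034, 0.999, 0.001], [0.999, 0.034, 0.001], [0.0, 0.001, -1.0]]
force: [-10.5, 2.5, 15.6]
grip_width: 0.0236
grip_force: 40.1
```

>>> play_rows(
  targets=[
    [[0.01,0,0,0.002,0,0,0],[0.04,0,0,0.0,0,0,0],[0.04,0,0,0,0,0,0],[0.04,0,0,0,0,0,0],[0.04,0,0,0.03,0,0,0],[0.04,0,0,0.035,0,0,0],[0.04,0,0,0.035,0,0,0],[0.04,0.02,-0.02,0.01,0,0,0]],
  ],
)

```text
time_s: 32.65
eef_pos: [0.5486, 0.0119, 0.2451]
ee_rot: [[-0.036, 0.999, 0.006], [0.999, 0.036, 0.0], [0.0, 0.006, -1.0]]
force: [1.0, 0.1, 0.4]
grip_width: 0.04
grip_force: 0.0
```

>>> play_rows(
  targets=[
    [[0.04,0.03,-0.03,0,0,0,0],[0.04,0.03,-0.03,0,0,0,0],[0.04,0.025,-0.035,0,0,0,0],[0.04,0,0,0,0,0,0],[0.04,0,0,0,0,0,0]],
  ],
)

```text
time_s: 33.15
eef_pos: [0.6334, -0.0848, 0.2395]
ee_rot: [[-0.033, 0.999, -0.001], [0.999, 0.033, 0.0], [0.0, -0.001, -1.0]]
force: [-1.1, 0.1, -0.4]
grip_width: 0.0402
grip_force: 0.0
```

Run:
```python
from h import *
s=status.get_obs(); print(s['eef_pos'],np.round(s['ee_rot'],3).tolist())
save('wrist','w9.png'); c=get_calibration('wrist')
P=proj('wrist',[.6345,-.0597,.123],c)[0]; print(P)
x,y=int(P[0])-30,int(P[1])-25
m=cv2.imread('pics/w9.png')[y:y+55,x:x+60]; print(x,y)
cv2.imwrite('pics/w9c.png',cv2.resize(m,None,fx=10,fy=10,interpolation=2))
for cam in('scene','side'):
  save(cam,cam+'9.png')
  for q,z in(('knob',0),('tray',0),('tube0',.068)):
    print(cam,q,[(round(x['p'],2),np.round(x['location']).tolist(),atz(cam,x['location'],z)[:2].round(3).tolist()) for x in spotter.spot_point(cam,q)[:4]])
```

```text
[ 0.6334335  -0.08476406  0.23952215] [[-0.033, 0.999, -0.001], [0.999, 0.033, 0.0], [0.0, -0.001, -1.0]]
[282.58794067 174.51606092]
252 149
scene knob [(0.8, [387.0, 304.0], [0.595, 0.231])]
scene tray [(0.56, [430.0, 257.0], [0.442, 0.275]), (0.46, [278.0, 344.0], [0.765, 0.086])]
scene tube0 [(0.9, [308.0, 221.0], [0.52, 0.032]), (0.64, [265.0, 205.0], [0.517, -0.067]), (0.55, [284.0, 216.0], [0.531, -0.018])]
side knob [(0.81, [224.0, 204.0], [0.599, 0.224])]
side tray [(0.83, [159.0, 221.0], [0.442, 0.28]), (0.75, [162.0, 218.0], [0.451, 0.283])]
side tube0 [(0.8, [294.0, 243.0], [0.536, -0.064]), (0.78, [271.0, 230.0], [0.535, -0.002]), (0.58, [257.0, 223.0], [0.533, 0.039]), (0.33, [289.0, 232.0], [0.557, -0.033])]
```

View pics/w9c.png

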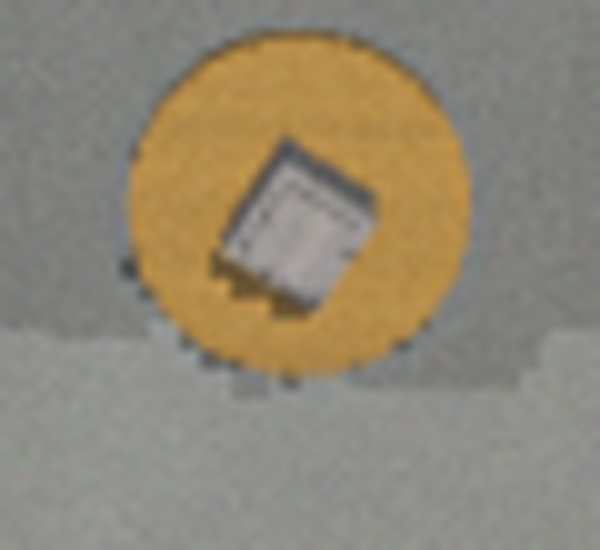

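The spindle's square shows clearly in the crop, with corners at (222,253), (318,308) and (375,212). The knob has been knocked to about (0.597, 0.228).

Run:
```python
from h import *
c=get_calibration('wrist'); f=lambda x,y:(252+x/10-.45,149+y/10-.45)
W=[atz('wrist',f(*p),.120,c)[:2] for p in [(222,253),(318,308),(375,212),(285,155)]]
for i in range(4): d=W[(i+1)%4]-W[i]; print(W[i].round(4),np.linalg.norm(d).round(4),np.degrees(np.arctan2(d[1],d[0])))
print(np.mean(W,0)); print('bush',atz('wrist',f(299,202),.106,c))
```

```text
[ 0.6266 -0.0598] 0.01 -28.285198855027556
[ 0.6355 -0.0645] 0.0101 61.966026357491124
[ 0.6402 -0.0556] 0.0096 149.4627194817159
[ 0.632  -0.0507] 0.0105 -120.51913554381836
[ 0.63358319 -0.05765548]
bush [ 0.63360496 -0.05747163  0.106     ]
```

>>> play_rows(
  targets=[
    [[0.06,-0.005,0.035,0.01,0,0,0.12],[0.06,-0.005,0.035,0.01,0,0,0.12],[0.06,-0.005,0.035,0.01,0,0,0.12],[0.06,-0.005,0.035,0,0,0,0.12],[0.06,-0.005,0.035,0,0,0,0.12],[0.06,-0.005,0.035,0,0,0,0.12],[0.06,-0.005,0.035,0,0,0,0.12],[0.06,-0.005,0.035,0,0,0,0.12]],
  ],
)

```text
time_s: 34.4
eef_pos: [0.5927, 0.1974, 0.2703]
ee_rot: [[-0.841, 0.541, 0.0], [0.541, 0.841, 0.0], [-0.0, 0.0, -1.0]]
force: [-0.1, -1.0, -0.2]
grip_width: 0.0599
grip_force: 0.0
```

>>> play_rows(
  targets=[
    [[0.06,0,0.02,0,0,0,0.12],[0.06,0,0.02,0,0,0,0.12],[0.06,0,0,0,0,0,0.12],[0.06,0,0,0,0,0,0.12],[0.06,0,0,0,0,0,0.11],[0.06,0,0,0,0,0,0]],
  ],
)

```text
time_s: 35.0
eef_pos: [0.5931, 0.236, 0.2701]
ee_rot: [[-1.0, -0.015, 0.0], [-0.015, 1.0, -0.0], [-0.0, -0.0, -1.0]]
force: [-0.2, -1.0, -0.2]
grip_width: 0.0602
grip_force: 0.0
```

Run:
```python
from h import *
s=status.get_obs(); print(s['eef_pos'],np.round(s['ee_rot'],3).tolist(),np.round(s['joints'],1))
save('wrist','w10.png'); c=get_calibration('wrist')
for x in spotter.spot_point('wrist','knob')[:2]: print(x,atz('wrist',x['location'],0,c))
P=proj('wrist',[.597,.228,.03],c)[0]; print(P); x,y=int(P[0])-50,int(P[1])-50
m=cv2.imread('pics/w10.png')[y:y+100,x:x+100]; print(x,y)
cv2.imwrite('pics/w10c.png',cv2.resize(m,None,fx=6,fy=6,interpolation=2))
```

```text
[0.5930629  0.23601899 0.27012883] [[-1.0, -0.015, 0.0], [-0.015, 1.0, -0.0], [-0.0, -0.0, -1.0]] [ 19.4   1.6  83.2  -0.   95.2 -71.5]
{'location': [277.3, 173.6], 'p': 0.6} [0.59594359 0.23315039 0.        ]
[273.17954971 178.93996769]
223 128
```

View pics/w10c.png

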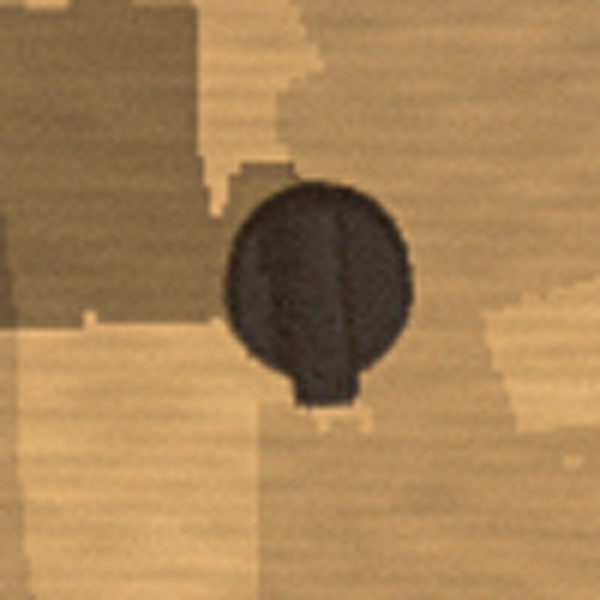

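Run:
```python
from h import *
c=get_calibration('wrist'); f=lambda x,y:(223+x/6-.4,128+y/6-.4)
for n,p in dict(endL=(297,404),endR=(357,404),r1=(337,205),r2=(357,370)).items(): print(n,atz('wrist',f(*p),.04,c).round(4))
for x in (228,412): print('hub',atz('wrist',f(x,280),.024,c).round(4))
m=cv2.imread('pics/w10.png',0)[150:205,255:300]; m=cv2.resize(m,None,fx=4,fy=4,interpolation=2); g=cv2.createCLAHE(8,(2,2)).apply(np.clip(m.astype(int)*3-60,0,255).astype('uint8'))
l=cv2.HoughLinesP(cv2.Canny(np.clip(m.astype(int)*4-80,0,255).astype('uint8'),40,100),1,np.pi/360,35,minLineLength=45,maxLineGap=10)
for a in l[:,0] if l is not None else []:
    q=[atz('wrist',(255+a[i]/4-.4,150+a[i+1]/4-.4),.04,c) for i in(0,2)]; d=q[1]-q[0]; print(q[0][:2].round(4),q[1][:2].round(4),np.degrees(np.arctan2(d[1],d[0])))
```

```text
endL [0.6155 0.2268 0.04  ]
endR [0.6154 0.2395 0.04  ]
r1 [0.5733 0.2348 0.04  ]
r2 [0.608  0.2394 0.04  ]
hub [0.5923 0.2116 0.024 ]
hub [0.5919 0.2512 0.024 ]
[0.5741 0.218 ] [0.5965 0.2405] 45.05557920431417
[0.5713 0.2217] [0.6009 0.2252] 6.703746773658201
[0.5697 0.2361] [0.6004 0.2384] 4.11884474086801
[0.6005 0.2255] [0.5695 0.2257] 179.63066837173244
[0.5745 0.2177] [0.6026 0.2459] 45.04894003214507
[0.5798 0.2477] [0.5987 0.2483] 2.0279565330919342
[0.5855 0.2375] [0.57   0.2377] 179.5434410570555
[0.5832 0.219 ] [0.5989 0.2236] 16.496227061855567
[0.6143 0.2373] [0.5953 0.2377] 178.77385010747898
[0.5763 0.2165] [0.5992 0.2274] 25.421511341525736
[0.608 0.223] [0.5915 0.2389] 136.14044388112467
[0.6006 0.2167] [0.6154 0.2313] 44.50982618699934
[0.6009 0.2149] [0.589  0.2304] 127.41650407464942
[0.5906 0.2348] [0.5697 0.2358] 177.20619245716455
[0.5889 0.2419] [0.5739 0.2439] 172.67455476923354
[0.5896 0.2413] [0.573  0.2429] 174.46484777305915
[0.5917 0.2196] [0.6039 0.2447] 64.05013894325924
[0.5701 0.2239] [0.5891 0.228 ] 12.146937368014347
```

The knob's bar lies nearly along world x, at a yaw of about 5 to 6 degrees, centred near (0.5935, 0.2315). I'll grasp it.

>>> play_rows(
  targets=[
    [[0.04,0,-0.002,-0.04,0,0,0.045],[0.04,0,-0.0025,-0.045,0,0,0.045],[0.04,0,0,-0.045,0,0,0],[0.04,0,0,-0.045,0,0,0],[0.04,0,0,-0.04,0,0,0],[0.04,0,0,-0.018,0,0,0],[0.04,0,0,-0.008,0,0,0],[0.04,0,0,0,0,0,0]],
  ],
  squeeze=30,
)

```text
time_s: 35.9
eef_pos: [0.5935, 0.2315, 0.0296]
ee_rot: [[-0.995, -0.102, 0.0], [-0.102, 0.995, 0.0], [-0.0, 0.0, -1.0]]
force: [-0.7, -0.1, 0.5]
grip_width: 0.0397
grip_force: 0.0
```

>>> play_rows(
  targets=[
    [[0.04,0,0,-0.002,0,0,0],[0.005,0,0,0,0,0,0],[0.005,0,0,0,0,0,0],[0.005,0,0,0,0,0,0],[0.005,0,0,0,0,0,0]],
  ],
)

```text
time_s: 36.4
eef_pos: [0.5934, 0.2314, 0.0275]
ee_rot: [[-0.995, -0.103, 0.0], [-0.103, 0.995, 0.0], [-0.001, 0.0, -1.0]]
force: [1.1, 1.1, 3.1]
grip_width: 0.0136
grip_force: 30.0
```

>>> play_rows(
  targets=[
    [[0.005,0,0,0.03,0,0,0],[0.005,0,0,0.045,0,0,0],[0.005,0,0,0.045,0,0,0],[0.005,0,0,0.045,0,0,0],[0.005,0,0,0.035,0,0,0],[0.005,0.004,-0.03,0,0,0,-0.07],[0.005,0.004,-0.03,0,0,0,-0.07],[0.005,0.004,-0.03,0,0,0,-0.07]],
  ],
)

```text
time_s: 37.2
eef_pos: [0.6052, 0.1405, 0.2274]
ee_rot: [[-0.994, 0.109, 0.0], [0.109, 0.994, 0.0], [-0.0, 0.0, -1.0]]
force: [0.0, -0.1, -0.6]
grip_width: 0.0136
grip_force: 30.0
```

>>> play_rows(
  targets=[
    [[0.005,0.005,-0.033,0,0,0,-0.07],[0.005,0.005,-0.033,0,0,0,-0.07],[0.005,0.005,-0.033,0,0,0,-0.07],[0.005,0.005,-0.033,0,0,0,-0.07],[0.005,0.005,-0.033,0,0,0,-0.07],[0.005,0.005,-0.033,0,0,0,-0.053],[0.005,0,-0.002,0,0,0,0],[0.005,0,0,0,0,0,0]],
  ],
)

```text
time_s: 38.0
eef_pos: [0.6351, -0.0592, 0.227]
ee_rot: [[-0.872, 0.489, -0.0], [0.489, 0.872, 0.0], [0.0, 0.0, -1.0]]
force: [-0.3, -0.4, 0.1]
grip_width: 0.0135
grip_force: 30.0
```

Run:
```python
from h import *
s=status.get_obs(); p=np.array(s['eef_pos']); R=np.array(s['ee_rot']); print(p,np.round(R,3).tolist(),s['grip_width'],np.degrees(np.arctan2(R[1,0],R[0,0])))
# hub silhouettes: compare with expected projected outline
th=np.linspace(0,2*np.pi,60); 
for cam in('scene','side','wrist'):
  im=save(cam,cam+'11.png'); S=spotter.silhouettes(cam,'knob')[:2]
  H=np.concatenate([[p+[.02*np.cos(t),.02*np.sin(t),z] for t in th] for z in(-.0275,-.0035)])
  P=proj(cam,H); print(cam,'pred',P.min(0).round(1),P.max(0).round(1))
  for x in S:
    ys,xs=np.nonzero(x['pixels']); print(round(x['p'],2),xs.min(),xs.max(),ys.min(),ys.max())
  if cam!='wrist':
    g=im.astype(int).sum(2); q=proj(cam,p-[0,0,.017])[0].round().astype(int); print('row',q,g[q[1],q[0]-22:q[0]+23].tolist())
```

```text
[ 0.63513549 -0.05922499  0.22696766] [[-0.872, 0.489, -0.0], [0.489, 0.872, 0.0], [0.0, 0.0, -1.0]] 0.013528924769461458 150.74007909336402
scene pred [224.3 172.7] [248.2 198.1]
row [236 186] [152, 157, 157, 160, 152, 153, 156, 164, 162, 71, 51, 52, 36, 44, 44, 55, 49, 63, 61, 68, 61, 61, 62, 55, 53, 62, 46, 48, 48, 46, 46, 46, 51, 190, 196, 194, 195, 199, 207, 202, 204, 199, 197, 201, 200]
side pred [316.4 153. ] [337.2 173.3]
0.87 318 339 150 172
row [327 164] [552, 552, 558, 557, 557, 557, 550, 550, 548, 549, 557, 543, 430, 218, 44, 22, 21, 45, 43, 21, 35, 42, 44, 36, 37, 32, 23, 17, 22, 18, 8, 8, 199, 434, 545, 563, 559, 557, 559, 557, 558, 557, 554, 560, 561]
wrist pred [244.6 212.7] [313.6 288.6]
0.87 246 310 216 307
0.18 104 148 232 273
```

Run:
```python
from h import *
th=np.linspace(0,2*np.pi,90)
for cam in('scene','side'):
  im=cv2.imread(f'pics/{cam}9.png'); h=cv2.cvtColor(im,cv2.COLOR_BGR2HSV)
  b=np.array([.635,-.0588]); H=np.array([[b[0]+.016*np.cos(t),b[1]+.016*np.sin(t),z] for t in th for z in(.1,.106)]); P=proj(cam,H)
  c=P.mean(0).astype(int); best=[]
  m=np.zeros(h.shape[:2],bool); w=15; sl=np.s_[c[1]-w:c[1]+w,c[0]-w:c[0]+w]
  hh=h[sl]; m[sl]=(hh[...,0]>8)&(hh[...,0]<28)&(hh[...,1]>130)&(hh[...,2]>60)
  n,l,st,ce=cv2.connectedComponentsWithStats(m.astype('uint8')); 
  k=1+np.argmax(st[1:,4]); print(cam,'obs x',st[k][0],st[k][0]+st[k][2]-1,'y',st[k][1],st[k][1]+st[k][3]-1,'pred',P.min(0).round(1),P.max(0).round(1))
  y=(st[k][1]+st[k][3]//2); print(h[y,c[0]-15:c[0]+15,1].tolist(),c,y)
```

```text
scene obs x 232 248 y 223 236 pred [231.1 223.1] [248.4 237.3]
[3, 0, 5, 5, 5, 5, 3, 41, 195, 199, 199, 202, 194, 198, 151, 66, 109, 174, 186, 202, 199, 197, 196, 199, 178, 3, 0, 6, 6, 3] [239 230] 230
side obs x 316 330 y 204 212 pred [315.6 202.5] [330.9 213.3]
[5, 8, 5, 8, 8, 8, 8, 33, 125, 155, 154, 152, 151, 139, 126, 110, 110, 126, 141, 153, 153, 155, 125, 32, 8, 5, 7, 9, 9, 7] [323 207] 208
```

Run:
```python
from h import *
s=status.get_obs(); p=np.array(s['eef_pos']); R=np.array(s['ee_rot']); b=-R[:,0]; y=R[:,1]
snapshot('wrist'); m=spotter.silhouettes('wrist','knob')[0]['pixels']
th=np.linspace(0,2*np.pi,60)
for e in(0,.001,.002,.003):
  q=p+e*b
  H=np.array([q+[.02*np.cos(t),.02*np.sin(t),z] for t in th for z in(-.0275,-.0035)]); P=proj('wrist',H)
  B=proj('wrist',[q+.022*b+s_*.007*y+[0,0,.0125] for s_ in(-1,1)])
  print(e,P.min(0).round(1),P.max(0).round(1),'bar end',B.round(1).tolist())
for r0 in list(range(214,224))+list(range(290,309,2)):
  xs=np.nonzero(m[r0])[0]; print(r0,(xs.min(),xs.max(),len(xs)) if len(xs) else None)
g=cv2.imread('pics/wrist11.png',0); print(g[205:225,279].tolist()); print(g[280:316,279].tolist())
```

```text
0 [247.1 211.7] [316.3 287.6] bar end [[269.2, 306.0], [294.5, 306.0]]
0.001 [247.2 213.2] [316.2 289.1] bar end [[269.3, 307.6], [294.5, 307.5]]
0.002 [247.2 214.7] [316.2 290.6] bar end [[269.3, 309.1], [294.5, 309.1]]
0.003 [247.3 216.2] [316.1 292. ] bar end [[269.3, 310.6], [294.4, 310.6]]
214 None
215 None
216 (np.int64(273), np.int64(280), 8)
217 (np.int64(269), np.int64(287), 19)
218 (np.int64(266), np.int64(290), 25)
219 (np.int64(263), np.int64(293), 31)
220 (np.int64(261), np.int64(295), 35)
221 (np.int64(260), np.int64(297), 38)
222 (np.int64(258), np.int64(298), 41)
223 (np.int64(257), np.int64(299), 43)
290 (np.int64(266), np.int64(291), 26)
292 (np.int64(266), np.int64(291), 26)
294 (np.int64(266), np.int64(290), 25)
296 (np.int64(266), np.int64(290), 25)
298 (np.int64(266), np.int64(291), 26)
300 (np.int64(266), np.int64(291), 26)
302 (np.int64(266), np.int64(291), 26)
304 (np.int64(267), np.int64(290), 24)
306 (np.int64(268), np.int64(289), 22)
308 None
[101, 101, 106, 113, 122, 93, 99, 89, 95, 89, 56, 33, 37, 40, 33, 26, 32, 35, 38, 32]
[31, 34, 33, 27, 35, 25, 32, 31, 35, 39, 35, 31, 21, 29, 26, 36, 27, 31, 31, 35, 27, 38, 32, 39, 28, 33, 20, 33, 76, 143, 156, 166, 180, 186, 197, 207]
```

>>> play_rows(
  targets=[
    [[0.005,-0.0015,0.001,-0.02,0,0,0],[0.005,0,0,-0.035,0,0,0],[0.005,0,0,-0.016,0,0,0],[0.005,0,0,-0.004,0,0,0],[0.005,0,0,-0.002,0,0,0],[0.005,0,0,-0.001,0,0,0],[0.005,0,0,0,0,0,0]],
  ],
)

```text
time_s: 39.1
eef_pos: [0.6342, -0.0577, 0.1503]
ee_rot: [[-0.873, 0.488, 0.002], [0.488, 0.873, -0.0], [-0.001, 0.001, -1.0]]
force: [1.2, 0.2, 0.5]
grip_width: 0.0141
grip_force: 30.0
```

>>> play_rows(
  targets=[
    [[0.005,0,0,-0.001,0,0,0],[0.005,0,0,-0.001,0,0,0],[0.005,0,0,0,0,0,0]],
  ],
)

```text
time_s: 39.4
eef_pos: [0.6339, -0.0577, 0.1474]
ee_rot: [[-0.873, 0.488, 0.0], [0.488, 0.873, -0.0], [-0.0, 0.0, -1.0]]
force: [0.5, 0.2, 1.8]
grip_width: 0.0139
grip_force: 30.0
```

>>> play_rows(
  targets=[
    [[0.005,0,0,-0.001,0,0,0],[0.005,0,0,-0.001,0,0,0],[0.005,0,0,0,0,0,0]],
  ],
)

```text
time_s: 39.7
eef_pos: [0.6342, -0.0577, 0.1467]
ee_rot: [[-0.873, 0.488, 0.002], [0.488, 0.873, -0.0], [-0.002, 0.001, -1.0]]
force: [-1.5, -0.0, 10.7]
grip_width: 0.0139
grip_force: 30.0
```

Run:
```python
from h import *
s=status.get_obs(); print(s['eef_pos'],s['force'],s['moment'])
```

```text
[ 0.63420879 -0.05772133  0.14668405] [-1.46347228 -0.02403896 10.65194267] [0.04440831 0.48719926 0.01815957]
```

>>> play_rows(
  targets=[
    [[0.005,0.0005,-0.0003,0,0,0,0],[0.005,0.0005,-0.0003,0,0,0,0],[0.005,0.0005,-0.0003,0,0,0,0],[0.005,0,0,0,0,0,0]],
  ],
)

```text
time_s: 40.1
eef_pos: [0.6353, -0.0583, 0.1465]
ee_rot: [[-0.873, 0.488, 0.001], [0.488, 0.873, 0.0], [-0.0, 0.001, -1.0]]
force: [-5.0, 2.9, 11.8]
grip_width: 0.0136
grip_force: 30.0
```

>>> play_rows(
  targets=[
    [[0.005,-0.0008,0.0005,0,0,0,0],[0.005,-0.0008,0.0005,0,0,0,0],[0.005,-0.0008,0.0005,0,0,0,0],[0.005,0,0,0,0,0,0]],
  ],
)

```text
time_s: 40.5
eef_pos: [0.6329, -0.057, 0.1454]
ee_rot: [[-0.873, 0.488, 0.001], [0.488, 0.873, 0.0], [-0.0, 0.0, -1.0]]
force: [0.6, 0.5, -0.8]
grip_width: 0.0138
grip_force: 30.0
```

>>> play_rows(
  targets=[
    [[0.005,-0.0008,0.0005,0,0,0,0],[0.005,0,0,0,0,0,0]],
  ],
)

```text
time_s: 40.7
eef_pos: [0.6323, -0.0566, 0.145]
ee_rot: [[-0.873, 0.488, 0.001], [0.488, 0.873, -0.0], [-0.001, 0.0, -1.0]]
force: [4.5, -0.8, -0.3]
grip_width: 0.014
grip_force: 30.0
```

>>> play_rows(
  targets=[
    [[0.005,0.0007,-0.0004,-0.001,0,0,0],[0.005,0,0,-0.002,0,0,0],[0.005,0,0,-0.002,0,0,0],[0.005,0,0,0,0,0,0]],
  ],
)

```text
time_s: 41.1
eef_pos: [0.6326, -0.0568, 0.1396]
ee_rot: [[-0.873, 0.488, -0.001], [0.488, 0.873, 0.0], [0.001, -0.0, -1.0]]
force: [2.9, 1.9, -3.1]
grip_width: 0.0136
grip_force: 30.0
```

Sliding down well; target about 0.1335.

>>> play_rows(
  targets=[
    [[0.005,0.0003,0,-0.002,0,0,0],[0.005,0,0,-0.002,0,0,0],[0.005,0,0,-0.0015,0,0,0],[0.005,0,0,-0.001,0,0,0],[0.005,0,0,0,0,0,0]],
  ],
)

```text
time_s: 41.6
eef_pos: [0.6329, -0.0569, 0.1337]
ee_rot: [[-0.873, 0.488, -0.0], [0.488, 0.873, 0.0], [0.0, -0.0, -1.0]]
force: [-1.8, 2.4, 2.4]
grip_width: 0.0138
grip_force: 30.0
```

>>> play_rows(
  targets=[
    [[0.005,0,0,-0.001,0,0,0],[0.005,0,0,-0.001,0,0,0],[0.005,0,0,0,0,0,0]],
  ],
)

```text
time_s: 41.9
eef_pos: [0.6331, -0.0569, 0.1336]
ee_rot: [[-0.873, 0.488, 0.001], [0.488, 0.873, -0.0], [-0.001, 0.0, -1.0]]
force: [-8.3, 3.7, 16.9]
grip_width: 0.0139
grip_force: 30.0
```

>>> play_rows(
  targets=[
    [[0.005,0,0,0.0015,0,0,0],[0.04,0,0,0,0,0,0],[0.04,0,0,0,0,0,0],[0.04,0,0,0,0,0,0],[0.04,0,0,0.03,0,0,0],[0.04,0,0,0.045,0,0,0],[0.04,0,0,0.045,0,0,0],[0.04,0,0,0.045,0,0,0]],
  ],
)

```text
time_s: 42.7
eef_pos: [0.6327, -0.057, 0.2997]
ee_rot: [[-0.873, 0.488, -0.0], [0.488, 0.873, -0.0], [0.0, -0.0, -1.0]]
force: [-0.5, -0.0, 0.3]
grip_width: 0.0401
grip_force: 0.0
```

>>> play_rows(
  targets=[
    [[0.04,-0.03,0,0.03,0,0,0],[0.04,-0.04,0,0.03,0,0,0],[0.04,-0.04,0,0.02,0,0,0],[0.04,-0.04,0,0.02,0,0,0],[0.04,0,0,0,0,0,0]],
  ],
)

```text
time_s: 43.2
eef_pos: [0.4801, -0.0569, 0.4027]
ee_rot: [[-0.873, 0.488, 0.007], [0.488, 0.873, -0.001], [-0.006, 0.002, -1.0]]
force: [0.7, 0.2, 0.4]
grip_width: 0.0398
grip_force: 0.0
```

Run:
```python
from h import *
s=status.get_obs(); print(s['eef_pos'],s['time_s'])
a=save('scene','fs.png');b=save('side','fd.png')
for cam in('scene','side'):
  for q,z in(('cartridge',.003),('knob',.106)): print(cam,q,[(round(x['p'],2),np.round(x['location']).tolist(),atz(cam,x['location'],z)[:2].round(3).tolist()) for x in spotter.spot_point(cam,q)[:2]])
A=cv2.resize(a[180:330,200:480],None,fx=2.8,fy=2.0) ; A=cv2.resize(a[180:330,200:480],(784,300)); B=cv2.resize(b[140:300,100:400],(784,300))
A=cv2.resize(a[170:330,200:480],(525,300)); B=cv2.resize(b[150:300,110:372],(525,300))
cv2.imwrite('pics/final.png',np.vstack([A,B])[:,:,::-1])
```

```text
[ 0.48012984 -0.05693677  0.40270754] 43.2
scene cartridge [(0.76, [434.0, 258.0], [0.442, 0.283]), (0.69, [328.0, 218.0], [0.429, 0.044])]
scene knob [(0.61, [239.0, 226.0], [0.629, -0.063]), (0.32, [431.0, 258.0], [0.55, 0.282])]
side cartridge [(0.89, [160.0, 220.0], [0.443, 0.278])]
side knob [(0.65, [326.0, 205.0], [0.645, -0.058])]
```

View pics/final.png

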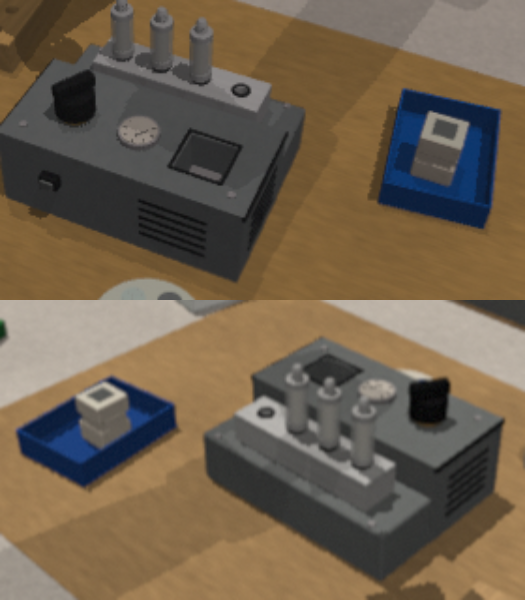

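Both views show the cartridge upright in the tray, three tubes seated in their outlets and the knob down on the bush.

```bash
python3 -c "
from rig import r
print(r.hand_in())"
```

```text
the job is handed in; nothing more can be done
None
```

I handed the job in at about 43 s: the cartridge stands upright in the tray, all three tubes are bottomed in outlets 0 to 2, the knob is fully down on the spindle, and the ink, glue and palette were left alone.

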